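Seat the belt pulley and bring the snap ring to its groove with lock-ring pliers

TASK

Push the toothed pulley down the gearbox shaft until its ball catch clicks and it sits fully home, baring the groove above it. Then take the lock-ring pliers from the rack, spread the snap ring on the post with them (never touch the ring with the gripper itself), lift it off and slide it over the shaft end down to the groove, leaving the tape measure, sanding block and spanner alone. Finish while holding it there for a check of the seat: handles squeezed fully, the ring spread wide, square to the shaft and level with the groove, the pliers carried by the gripper and not leaning on the pulley.

Things in the scene. Friction and masses are not known exactly. Their poses are not given: they have to be found in the camera images.
- gearbox: blue gearbox, 128x118 mm foot, bolted down, steel output shaft of 36 mm diameter standing upright; origin under the shaft axis on the bench top; shaft end 97.5 mm above the bench, its last 3 mm tapered to 30 mm diameter
- pulley (a joint): height in m of the aluminium toothed pulley (77 mm over its teeth, 20 mm thick) above its home on the shaft shoulder. It starts 12 to 20 mm up, hiding the groove; friction keeps it where it is left; 3 N pushes it down, about 10 N past the ball catch some 5 mm above home, and the catch then pulls it home and holds it
- pulley_face (a point): centre of the pulley's upper face (on the shaft axis); 74 mm above the bench when home; the face is a flat ring from 38 to 72 mm diameter round the shaft
- groove (a point): middle of the snap ring groove on the shaft axis, 81 mm above the bench, z up; the groove is 32 mm in diameter and 6.5 mm tall; its middle is 7 mm above the pulley face when the pulley is home
- ring_post: light wooden block with a brass post of 22 mm diameter that carries the ring; origin on the bench under the post; wooden deck 28 mm above the bench under the far half of the ring only (from 3.5 mm before the post axis to +x), post top 34 mm above the bench; before the deck (-x side) the base is 10 mm high, so that the tips can pass below the ring
- snap_ring: dark steel snap ring lying flat round the post, 45 mm outside and 33 mm inside diameter, 3.5 mm thick; origin at its centre, half way up its thickness; z up; its 19 mm gap between two straight lugs faces its -x, the gap's middle 17 mm from the origin. Spring steel: opening its ends takes about 6 N each at full spread
- ring_end_a (a point): middle of the inner face of the ring lug at the ring's -y side; the distance from ring_end_a to ring_end_b is the gap: 19 mm at rest, 40 mm fully spread; at about 32 mm the ring just passes over the shaft
- ring_end_b (a point): the same on the lug at the ring's +y side. If the lugs are pushed down or up while the ring is being spread on its post, the ring sits tilted between the tips: keep the notches level with the ring as the handles close
- snap_pliers: lock-ring pliers with red handles, 0.17 kg, upright, tips down, hanging by the joint in the slot of the wooden rack; origin at the pivot, 89 mm above the bench, z up to the handles, y the way in which handles and tips move apart; alike both ways round. Squeezing the handles together SPREADS the tips: the levers do not cross
- pliers_grip (a point): point between the handles, 67 mm above the pivot, where to grip. At rest the handles' outer faces are 56 mm apart here and 65 mm at their top, 19 mm higher; at the stop they are parallel, 23 mm apart; handles 13 mm wide in x. A spring holds them open: 5 N on each to begin with, some 13 N with the ring spread. Take them lightly (a few mm of squeeze) so the tips still fit the gap
- tool_rack: wooden rack, 70x120 mm, 80 mm tall, fixed; origin on the bench under the slot's middle; the pliers lift straight up out of the slot, tips 70 mm below the rack top
- lever_a (a joint): angle in rad of one pliers lever (the other follows): 0 at rest with the tips together, 0.235 at the stop
- tip_a (a point): middle of the notch in the outer side of one pliers tip, where the ring lug sits: 6 mm high, 1.8 mm deep; toe 5.5 mm below this point; tip 5 mm wide in x. tip_a and tip_b are 7.5 mm apart at rest (10 mm over the toes), 40 mm at the stop; 70 mm below the pivot at rest, 67.5 mm at the stop. Squeezing lowers the tips 1 to 2 mm against the fingers (more if your fingers advance as they close)
- tip_b (a point): the same on the other tip. With the ring fully spread it clears the shaft all round (2.5 mm) when the shaft axis lies 11.5 mm from the midpoint of tip_a and tip_b towards the ring's origin, which is 5.5 mm short of that origin
- tape_measure: yellow tape measure, 35x88x64 mm; leave alone
- sanding_block: grey and green sanding block, 62x115x34 mm; leave alone
- spanner_a: steel spanner, 258 mm long, lying on the bench; leave alone
Things that resemble listed ones, but are neither listed nor needed, are in the scene too. What is shaped like the snap_pliers but pink is not meant.

How it is judged:
By the outcome, as a careful person would: the job done as asked, in the order asked, and still so for the second after the job is handed in, while the arm keeps its last pose, push and grip.
It also fails if it takes over 67 s, if anything falls off the work surface, if the arm or the gripper's body presses on something with over 40 N, if the wrist force passes 120 N, or if a joint passes its speed limit or range.

ROBOT

A 6-joint arm with a two-finger parallel gripper is mounted at the origin on a cart in front of the work surface, level with it; the furniture and walls round the work are solid. World frame = base frame: x ahead of the robot, y to its left, z up, the work surface at z = 0. Lengths are in m, angles in rad, forces in N, time in s.
With the tool pointing down it reaches from about 0.3 to 0.775 m from the base axis. Payload 14.6 kg.
Tool frame: the origin (TCP) lies at the very end of the fingers, on their centre line; the grasp point (between the pads) lies 19 mm behind it; z points along the fingers, y is the line along which they close (so a half turn about z gives the same grasp; the last joint's range is limited). The gripper opens to 94 mm and grips with 3 to 60 N. Pads are 16 mm wide; open, the fingers measure 119 mm over their backs; the gripper's body (75 mm by 177 mm) begins 78 mm behind the grasp point.
Start: joints at [-1.192, 0.3, 1.521, -0, 1.321, -0.067], TCP at [0.237, -0.496, 0.205] pointing down, gripper open.
Joint ranges: [-3.03, 3.03], [-0.79, 2.21], [0.23, 2.52], [-1.04, 4.18], [0, 3.07], [-2.55, 2.55]. Speed limits (rad/s): [2.22, 2.22, 2.57, 3.14, 3.14, 3.14].

INTERFACE

Orientations are given as [roll, pitch, yaw] about the fixed x, y, z axes, in that order (R = Rz(yaw) Ry(pitch) Rx(roll)).
In Python, from station import ctrl, cams gives the robot as it stands. The module is installed in compiled form; this text tells all that it offers.
- The arm moves only by the tool arm_command, never from a script. Its argument "plan" is a list that holds one entry, the list of rows, each a list of 7 numbers: the shift along the tool's x, y, z in mm, then the turn, a rotation vector about the tool's x, y, z in rad, then the closure, from -1 (fully open) to 1 (shut). A call has 1 to 12 rows; each row is the pose to reach, as a shift and turn from the pose commanded when the call began, along the tool's axes at that moment; what a row does not reach only later rows make up. A row lasts 1/10 s, in which the tool goes at most 50 mm and 8.59 degrees, less where a joint would pass 70% of its speed; a pose out of reach is approached as far as the arm can. A call with a gripper value outside its range is refused whole. The fingers move at their own pace and stop on an object; "squeeze" is the grip in N (left out, the last holds). Time passes only in rows, so rows that repeat a pose let the fingers close. It gives the time, the measured TCP pose, the force, the opening and the grip force at its end, in the units of the state.
- ctrl.get_obs(): the state, without advancing time (a new reading comes with each control period).
- cams.camera(name): name is "scene" or "top" or "wrist"; returns (picture, depth): 400x640x3 uint8, blue, green, red; 400x640 float32, m along the optical axis (not along the pixel's ray), 0 where there is no reading.
- cams.camera_info(name): a dict with "fx", "fy", "cx", "cy" (pixels), "dist_coeffs" ([k1, k2, p1, p2, k3] as OpenCV has them; the pictures are not rectified), "world_to_cam" (4x4, takes a point from world to camera coordinates). Camera axes: x right, y down, z forward; pixel columns grow to the right and rows downward; lengths in m; the calibration is good to about 2 mm. A picture is of the moment at which its call begins: read the wrist's pose just before it. camera_info takes no time and is no camera call; for the wrist camera it gives the pose at the moment of the call.
- ctrl.hand_in(): hands the job in; it is judged then, once.
The state is a dict: "time_s": time; "qpos": joint angles; "joint_vel": joint speeds; "tau": joint torques, N m; "ee_pos": TCP position; "eef_rot": TCP orientation; "force": force on the tool from outside, world axes, zero at the start; "moment": the same for the moment, N m; "grip_width": finger opening in m; "grip_force": force on a finger pad.
Only numpy, scipy, OpenCV 4.12 (cv2) and the standard library are available. Lean on these libraries where they do the work, as an engineer would, in place of code of your own. Each camera call takes 0.05 s, during which the arm holds its last target. There are 200 camera calls.

## Working session

There is one attempt and no reset: what is moved stays moved. The work goes in short steps, Python scripts to look and compute and a tool call to move; the robot and the scene stay as the last step left them, time stands still between calls to the robot, and variables do not carry over. Pictures are saved under pics/ and viewed, at most 10 in all, crops included, and the job is handed in when it is done.

Besides the shell and the picture viewer there is one more tool, called after "Call:" as name(argument=value, ...) on one line, values as JSON. arm_command: Moves the arm, as the interface text tells. Its arguments: {"type":"object","properties":{"plan":{"type":"array"},"squeeze":{"type":"number"}},"required":["plan"]}

```bash
mkdir -p pics; cat > h.py <<'E'
import numpy as np, cv2
from station import ctrl, cams
from scipy.spatial.transform import Rotation as R
np.set_printoptions(precision=4,suppress=True)
def cloud(name):
    im,d=cams.camera(name); I=cams.camera_info(name)
    h,w=d.shape; u,v=np.meshgrid(np.arange(w),np.arange(h))
    K=np.array([[I['fx'],0,I['cx']],[0,I['fy'],I['cy']],[0,0,1.]])
    p=cv2.undistortPoints(np.stack([u,v],-1).reshape(-1,1,2).astype(np.float64),K,np.array(I['dist_coeffs'],float)).reshape(h,w,2)
    c=np.concatenate([p*d[...,None],d[...,None]],-1)
    T=np.linalg.inv(np.array(I['world_to_cam']))
    P=c@T[:3,:3].T+T[:3,3]; P[d==0]=np.nan
    return im,P
E
python3 - <<'E'
from h import *
for n in ('scene','top'):
    im,P=cloud(n); np.savez(n+'.npz',im=im,P=P); cv2.imwrite(f'pics/{n}0.png',im)
    print(n,np.linalg.inv(np.array(cams.camera_info(n)['world_to_cam'])))
    if n=='top': print(P[20:400:60,20:640:100].round(3).tolist())
o=ctrl.get_obs();print(o)
E
```

```text
scene [[ 0.8777 -0.2467  0.4108 -0.0115]
 [-0.4791 -0.458   0.7488 -1.0927]
 [ 0.0034 -0.8541 -0.5202  0.9017]
 [ 0.      0.      0.      1.    ]]
top [[ 0.0259 -0.9913  0.1291  0.4757]
 [-0.9993 -0.029  -0.0224  0.0653]
 [ 0.0259 -0.1285 -0.9914  1.3413]
 [ 0.      0.      0.      1.    ]]
[[[0.952, 0.66, 0.395], [0.95, 0.445, 0.39], [1.057, 0.28, 0.181], [1.063, 0.038, 0.183], [1.083, -0.21, 0.169], [1.137, -0.501, 0.102], [1.038, -0.642, 0.332]], [[0.912, 0.789, 0.146], [0.908, 0.521, 0.156], [0.971, 0.303, -0.002], [0.962, 0.031, 0.042], [0.986, -0.244, 0.009], [1.137, -0.684, -0.331], [0.769, -0.422, 0.629]], [[0.791, 0.856, -0.002], [0.795, 0.564, 0.002], [0.802, 0.293, -0.001], [0.802, 0.027, 0.032], [0.82, -0.245, -0.003], [0.767, -0.421, 0.241], [0.677, -0.425, 0.611]], [[0.624, 0.834, 0.003], [0.632, 0.551, 0.002], [0.64, 0.284, 0.004], [0.647, 0.022, 0.004], [0.655, -0.244, 0.002], [0.675, -0.558, -0.083], [0.628, -0.621, 0.306]], [[0.462, 0.824, -0.005], [0.474, 0.543, -0.005], [0.484, 0.277, -0.002], [0.491, 0.018, 0.001], [0.497, -0.244, 0.003], [0.519, -0.911, -0.901], [0.523, -1.406, -0.898]], [[0.303, 0.81, 0.001], [0.319, 0.532, 0.0], [0.33, 0.271, -0.0], [0.337, 0.014, -0.002], [0.342, -0.245, 0.003], [0.253, -0.91, -0.904], [0.316, -0.96, -0.225]], [[-0.078, 1.297, -0.897], [-0.048, 0.841, -0.916], [-0.024, 0.4, -0.903], [0.235, 0.02, 0.232], [-0.005, -0.457, -0.89], [-0.013, -0.914, -0.908], [0.289, -0.481, 0.509]]]
{'time_s': 0.1, 'qpos': array([-1.1916,  0.3004,  1.5215,  0.    ,  1.3207, -0.0666]), 'joint_vel': array([-0.0016, -0.0006, -0.0015, -0.0003,  0.0014,  0.0006]), 'tau': array([  0.0005, -53.2643, -35.3284,   0.0709,   0.0235,  -0.0001]), 'ee_pos': array([ 0.2371, -0.496 ,  0.205 ]), 'eef_rot': array([-3.1406, -0.0001,  0.4458]), 'force': array([ 0.9723,  0.6238, -0.4857]), 'moment': array([ 0.0199,  0.0115, -0.0294]), 'grip_force': 0.0, 'grip_width': 0.09404653720422408}
```

View pics/scene0.png

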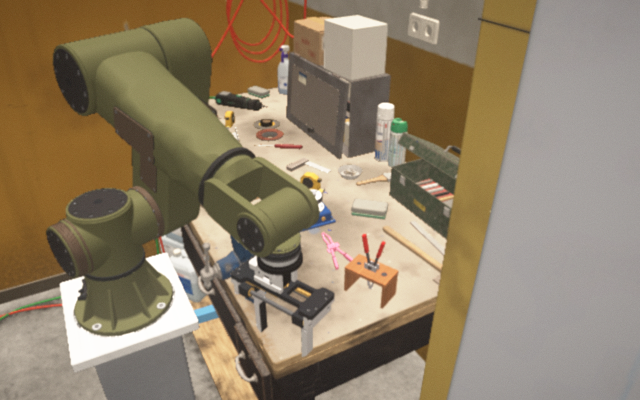

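View pics/top0.png

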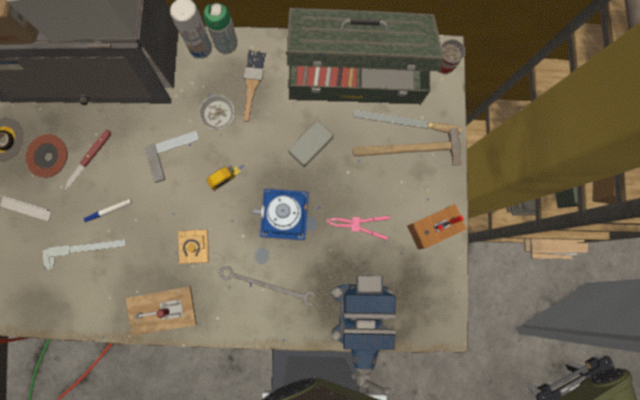

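The top view shows the gearbox and pulley at (285,212), the ring post at (192,247), a rack with upright red handles at (437,227), pink pliers lying at (358,224), and another wooden item with a red part at (160,310). I'll check the candidates enlarged.

```bash
python3 - <<'E'
from h import *
t=np.load('top.npz')['im']; s=np.load('scene.npz')['im']
c=lambda im,u,v,a=40,b=30: cv2.resize(im[v-b:v+b,u-a:u+a],(400,300),interpolation=cv2.INTER_CUBIC)
cv2.imwrite('pics/crop1.png',np.vstack([np.hstack([c(t,437,227),c(t,160,305)]),np.hstack([c(t,192,247),c(s,368,262)])]))
P=np.load('top.npz')['P']
for n,(u,v) in dict(gear=(285,212),post=(192,247),rackA=(437,227),rackB=(160,310)).items():
    q=P[v-35:v+35,u-35:u+35].reshape(-1,3);print(n,P[v,u]);
    for lo,hi in ((.007,.013),(.025,.05),(.05,.07),(.07,.085),(.085,.11),(.12,.19)):
        m=(q[:,2]>lo)&(q[:,2]<hi)
        if m.sum()>3: print(lo,hi,m.sum(),np.median(q[m],0),q[m].min(0),q[m].max(0))
E
```

```text
gear [0.6036 0.109  0.0969]
0.007 0.013 274 [0.5851 0.1025 0.0089] [0.5293 0.0256 0.007 ] [0.7027 0.2042 0.0129]
0.025 0.05 955 [0.5999 0.1149 0.04  ] [0.5545 0.0606 0.0253] [0.6634 0.1912 0.0499]
0.05 0.07 19 [0.576  0.097  0.0512] [0.57   0.0755 0.0503] [0.6144 0.1585 0.067 ]
0.07 0.085 70 [0.5985 0.1136 0.0831] [0.5707 0.0799 0.0725] [0.6471 0.1542 0.085 ]
0.085 0.11 674 [0.6084 0.1161 0.0901] [0.5721 0.0799 0.0851] [0.6466 0.1537 0.1033]
post [0.5139 0.3442 0.0348]
0.007 0.013 441 [0.4998 0.3416 0.0093] [0.4353 0.258  0.007 ] [0.5894 0.416  0.013 ]
0.025 0.05 321 [0.5215 0.3476 0.0293] [0.4907 0.319  0.025 ] [0.5455 0.3786 0.0393]
rackA [ 0.5722 -0.2487  0.1556]
0.007 0.013 31 [ 0.5511 -0.2264  0.0084] [ 0.4975 -0.3532  0.007 ] [ 0.6725 -0.1977  0.0126]
0.025 0.05 55 [ 0.5592 -0.2217  0.038 ] [ 0.5268 -0.2771  0.0254] [ 0.5876 -0.2064  0.0495]
0.05 0.07 54 [ 0.5565 -0.2238  0.0593] [ 0.5262 -0.306   0.0501] [ 0.6362 -0.2065  0.0691]
0.07 0.085 1156 [ 0.5792 -0.2691  0.0799] [ 0.5257 -0.345   0.0703] [ 0.64   -0.2073  0.085 ]
0.085 0.11 84 [ 0.5844 -0.2773  0.0959] [ 0.5453 -0.321   0.0851] [ 0.6266 -0.2244  0.1089]
0.12 0.19 108 [ 0.5889 -0.2914  0.1644] [ 0.5637 -0.3055  0.1204] [ 0.5995 -0.2452  0.1813]
rackB [0.3634 0.3877 0.1481]
0.007 0.013 152 [0.3537 0.4227 0.0119] [0.2731 0.3359 0.0071] [0.4378 0.5131 0.013 ]
0.025 0.05 46 [0.3464 0.3822 0.028 ] [0.3081 0.3496 0.0251] [0.3764 0.473  0.0493]
0.05 0.07 98 [0.3437 0.4374 0.0588] [0.3329 0.3783 0.0506] [0.3699 0.4787 0.0658]
0.085 0.11 15 [0.3594 0.3815 0.1031] [0.3502 0.3787 0.0888] [0.366  0.3904 0.1098]
0.12 0.19 79 [0.3583 0.3847 0.1476] [0.3471 0.3781 0.1211] [0.3671 0.3958 0.1538]
```

View pics/crop1.png

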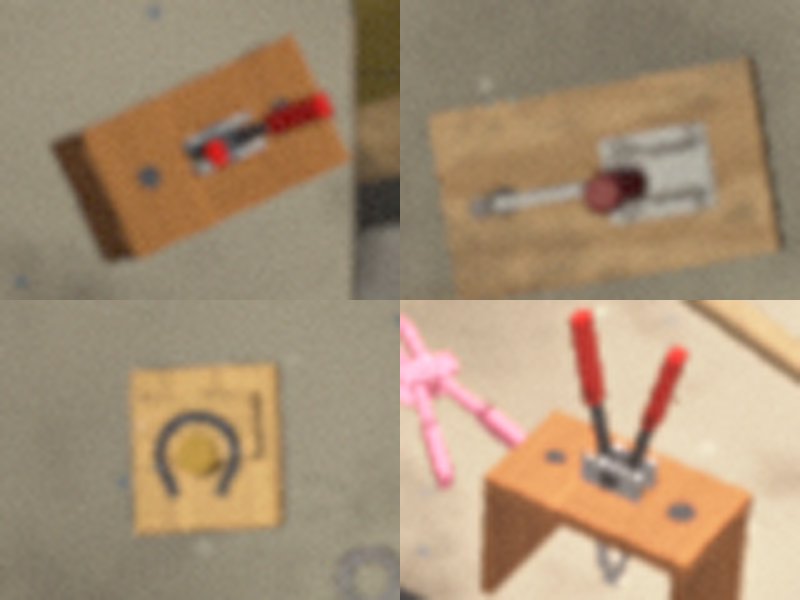

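Candidates in the top view:
- (437,227): red handles, upright in a rack. This one fits snap_pliers.
- (358,224): pink pliers lying on the bench. These are the excluded ones.
- (160,305): a dark red knob on a toggle clamp, not pliers.

The crop confirms the first. It also shows the ring on its post with the gap facing world -x.

```bash
cat >> h.py <<'E'
def go(pos,yaw,tilt=0):
    """shift (mm) and rotvec to a tool-down pose, from the measured pose"""
    o=ctrl.get_obs(); R0=R.from_euler('xyz',o['eef_rot']); R1=R.from_euler('xyz',[np.pi,0,yaw])
    return (R0.inv().apply(np.array(pos)-o['ee_pos'])*1e3).round(1),(R0.inv()*R1).as_rotvec().round(4)
E
python3 - <<'E'
from h import *
P=np.load('top.npz')['P']; q=P.reshape(-1,3); q=q[np.isfinite(q[:,0])]
def sel(x0,x1,y0,y1,z0,z1): 
    return q[(q[:,0]>x0)&(q[:,0]<x1)&(q[:,1]>y0)&(q[:,1]<y1)&(q[:,2]>z0)&(q[:,2]<z1)]
c=sel(.2,.75,-.35,.45,.1,.6); print('high',c[:,2].max()); c=c[c[:,2]>.12]
import collections; print(collections.Counter(map(tuple,(c.round(1)))).most_common(12))
m=sel(.5,.68,-.4,-.19,.076,.084); print('rack',cv2.minAreaRect((m[:,:2]*1000).astype(np.float32)))
m=sel(.47,.56,.29,.41,.005,.014); print('base',cv2.minAreaRect((m[:,:2]*1000).astype(np.float32)))
m=sel(.56,.66,.06,.17,.095,.103); print('shaft',len(m),m.mean(0),cv2.minEnclosingCircle((m[:,:2]*1000).astype(np.float32)))
m=sel(.56,.66,.06,.17,.086,.093); print('face',len(m),np.median(m,0),cv2.minEnclosingCircle((m[:,:2]*1000).astype(np.float32)))
I=cams.camera_info('wrist');o=ctrl.get_obs();T=np.eye(4);T[:3,:3]=R.from_euler('xyz',o['eef_rot']).as_matrix();T[:3,3]=o['ee_pos']
print(np.array(I['world_to_cam'])@T,I['fx'])
print(go([.56,.1,.32],0.0), go([.60,.112,.30],0.0))
E
```

```text
high 0.5103072678507194
[((np.float64(0.4), np.float64(-0.1), np.float64(0.2)), 1403), ((np.float64(0.3), np.float64(-0.1), np.float64(0.2)), 926), ((np.float64(0.2), np.float64(0.0), np.float64(0.3)), 350), ((np.float64(0.2), np.float64(-0.0), np.float64(0.4)), 291), ((np.float64(0.2), np.float64(0.1), np.float64(0.3)), 277), ((np.float64(0.2), np.float64(0.1), np.float64(0.2)), 253), ((np.float64(0.4), np.float64(-0.0), np.float64(0.2)), 193), ((np.float64(0.3), np.float64(-0.0), np.float64(0.2)), 178), ((np.float64(0.2), np.float64(0.0), np.float64(0.2)), 120), ((np.float64(0.3), np.float64(-0.0), np.float64(0.4)), 116), ((np.float64(0.4), np.float64(-0.1), np.float64(0.1)), 115), ((np.float64(0.5), np.float64(-0.1), np.float64(0.2)), 83)]
rack ((582.646240234375, -276.0416259765625), (71.2718505859375, 122.22268676757812), 25.32582664489746)
base ((515.75927734375, 347.77642822265625), (104.04109191894531, 90.76005554199219), 87.91254425048828)
shaft 123 [0.6083 0.1155 0.0977] ((608.4173583984375, 118.97454833984375), 20.076881408691406)
face 440 [0.6099 0.1158 0.0891] ((609.0017700195312, 116.23103332519531), 38.45771408081055)
[[-0.0003  1.     -0.0006 -0.0005]
 [-0.9613 -0.0004 -0.2755  0.0287]
 [-0.2755  0.0005  0.9613  0.1948]
 [ 0.      0.      0.      1.    ]] 299.17641604882783
(array([ 548.4, -398.7, -114.6]), array([-0.001 ,  0.0001,  0.4458])) (array([ 589.6, -392.2,  -94.6]), array([-0.001 ,  0.0001,  0.4458]))
```

Call:
arm_command(plan=[[[0,0,-50,0,0,0,0],[0,0,-100,0,0,0,0],[0,0,-150,0,0,0,0],[598.3,-391.9,-150,0,0,0.4458,0],[598.3,-391.9,-150,0,0,0.4458,0],[598.3,-391.9,-150,0,0,0.4458,0],[598.3,-391.9,-150,0,0,0.4458,0],[598.3,-391.9,-150,0,0,0.4458,0],[598.3,-391.9,-150,0,0,0.4458,0],[598.3,-391.9,-150,0,0,0.4458,0],[598.3,-391.9,-150,0,0,0.4458,0],[598.3,-391.9,-150,0,0,0.4458,0]]])

```text
time_s: 1.3
ee_pos: [0.4666, -0.1171, 0.3554]
eef_rot: [-3.142, 0.0, -0.0]
force: [0.2, -1.3, -0.1]
grip_width: 0.0471
grip_force: 0.0
```

Call:
arm_command(plan=[[[141.8,-232.6,0,0,0,0,0],[141.8,-232.6,0,0,0,0,0],[141.8,-232.6,0,0,0,0,0],[141.8,-232.6,0,0,0,0,0],[141.8,-232.6,125,0,0,0,0],[141.8,-232.6,125,0,0,0,0],[141.8,-232.6,125,0,0,0,0],[141.8,-232.6,125,0,0,0,0],[141.8,-232.6,125,0,0,0,0],[141.8,-232.6,125,0,0,0,0]]])

```text
time_s: 2.3
ee_pos: [0.6083, 0.1128, 0.2328]
eef_rot: [-3.141, -0.003, -0.001]
force: [-0.5, -0.2, 0.9]
grip_width: 0.0471
grip_force: 0.0
```

```bash
cat >> h.py <<'E'
def circ(p,n=200):
    "robust circle centre from xy boundary/area points: enclosing circle of trimmed set"
    return cv2.minEnclosingCircle((p[:,:2]*1000).astype(np.float32))
E
python3 - <<'E'
from h import *
o=ctrl.get_obs(); im,P=cloud('wrist'); print(o['ee_pos'],o['eef_rot'],o['qpos'])
cv2.imwrite('pics/w1.png',im); np.savez('w1.npz',im=im,P=P)
q=P.reshape(-1,3); q=q[np.isfinite(q[:,0])]; q=q[np.hypot(q[:,0]-.608,q[:,1]-.1155)<.06]
h,e=np.histogram(q[:,2],np.arange(.03,.11,.002)); print(dict(zip((e[:-1]*1000).round().astype(int),h)))
for lo,hi in ((.095,.1),(.085,.0935)):
    m=q[(q[:,2]>lo)&(q[:,2]<hi)]; print(m.mean(0),np.median(m,0),np.percentile(m[:,:2],[1,99],axis=0).ravel(),circ(m))
E
```

```text
[0.6083 0.1128 0.2328] [-3.1413 -0.0031 -0.0006] [ 0.1243  0.4361  1.273  -0.0001  1.4293  1.6957]
{np.int64(30): np.int64(25), np.int64(32): np.int64(24), np.int64(34): np.int64(82), np.int64(36): np.int64(125), np.int64(38): np.int64(504), np.int64(40): np.int64(1175), np.int64(42): np.int64(156), np.int64(44): np.int64(16), np.int64(46): np.int64(224), np.int64(48): np.int64(245), np.int64(50): np.int64(22), np.int64(52): np.int64(0), np.int64(54): np.int64(2), np.int64(56): np.int64(0), np.int64(58): np.int64(0), np.int64(60): np.int64(0), np.int64(62): np.int64(0), np.int64(64): np.int64(0), np.int64(66): np.int64(0), np.int64(68): np.int64(0), np.int64(70): np.int64(1), np.int64(72): np.int64(17), np.int64(74): np.int64(14), np.int64(76): np.int64(27), np.int64(78): np.int64(22), np.int64(80): np.int64(27), np.int64(82): np.int64(22), np.int64(84): np.int64(49), np.int64(86): np.int64(282), np.int64(88): np.int64(1647), np.int64(90): np.int64(595), np.int64(92): np.int64(16), np.int64(94): np.int64(140), np.int64(96): np.int64(490), np.int64(98): np.int64(187), np.int64(100): np.int64(0), np.int64(102): np.int64(0), np.int64(104): np.int64(0), np.int64(106): np.int64(0)}
[0.6119 0.1162 0.0973] [0.6122 0.1161 0.0974] [0.5948 0.1003 0.6274 0.1324] ((611.5804443359375, 116.31697845458984), 17.870227813720703)
[0.6135 0.1162 0.0892] [0.615  0.1161 0.0894] [0.5768 0.0807 0.6475 0.1518] ((611.3203735351562, 116.46732330322266), 38.56739807128906)
```

View pics/w1.png

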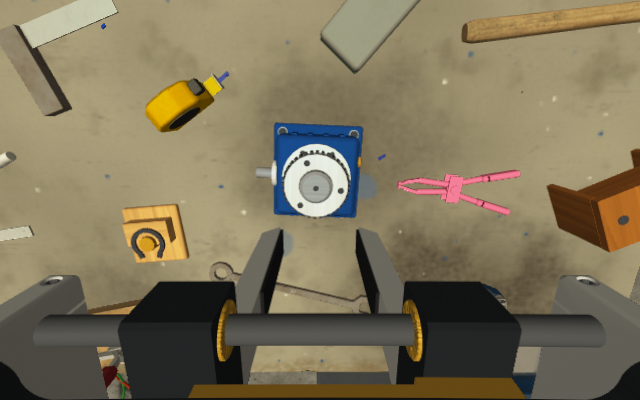

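The wrist view shows the pulley and shaft at (315,185), the ring post at (147,240) and the rack at right. The shaft axis comes out at about (0.6115, 0.1163), with the pulley face at z = 0.089.

Call:
arm_command(plan=[[[3,-0.8,50,0,0,0,0],[3,-0.8,100,0,0,0,0],[3,-0.8,125,0,0,0,0],[3,-0.8,125,0,0,0,0],[3,-0.8,125,0,0,0,0]]])

```text
time_s: 2.85
ee_pos: [0.6118, 0.1139, 0.1079]
eef_rot: [-3.141, -0.003, -0.001]
force: [-0.6, 0.3, 1.1]
grip_width: 0.0472
grip_force: 0.0
```

Call:
arm_command(plan=[[[0,-2.4,5,0,0,0,0],[0,-2.4,12,0,0,0,0],[0,-2.4,17,0,0,0,0],[0,-2.4,21,0,0,0,0],[0,-2.4,25,0,0,0,0],[0,-2.4,27,0,0,0,0],[0,-2.4,29,0,0,0,0]]])

```text
time_s: 3.55
ee_pos: [0.6113, 0.1168, 0.0776]
eef_rot: [-3.141, -0.001, 0.0]
force: [-2.6, 0.2, 9.3]
grip_width: 0.0466
grip_force: 4.5
```

Call:
arm_command(plan=[[[0,0,1.5,0,0,0,0],[0,0,3,0,0,0,0],[0,0,4,0,0,0,0],[0,0,5,0,0,0,0],[0,0,5,0,0,0,0]]])

```text
time_s: 4.05
ee_pos: [0.6114, 0.1168, 0.074]
eef_rot: [-3.141, -0.002, 0.0]
force: [-10.4, -2.3, 24.3]
grip_width: 0.0474
grip_force: 12.3
```

Call:
arm_command(plan=[[[0,0,-30,0,0,0,0],[0,0,-80,0,0,0,0],[0,0,-130,0,0,0,-0.5],[0,0,-160,0,0,0,-1],[0,0,-160,0,0,0,-1]]])

```text
time_s: 4.55
ee_pos: [0.6121, 0.1168, 0.2362]
eef_rot: [-3.141, -0.007, -0.0]
force: [-0.5, 0.2, -0.2]
grip_width: 0.0675
grip_force: 0.0
```

```bash
python3 - <<'E'
from h import *
o=ctrl.get_obs(); im,P=cloud('wrist'); print(o['ee_pos'],o['force'])
q=P.reshape(-1,3); q=q[np.isfinite(q[:,0])]; q=q[np.hypot(q[:,0]-.6115,q[:,1]-.1163)<.06]
for lo,hi in ((.094,.1),(.07,.0935)):
    m=q[(q[:,2]>lo)&(q[:,2]<hi)]; print(m.mean(0),np.median(m,0),np.percentile(m[:,:2],[1,99],axis=0).ravel(),circ(m))
q=P.reshape(-1,3);q=q[np.isfinite(q[:,0])]
m=q[(abs(q[:,0]-.515)<.06)&(abs(q[:,1]-.347)<.06)];print(len(m)); 
m=m[(m[:,2]>.026)&(m[:,2]<.04)];print(np.median(m,0),m.min(0),m.max(0))
E
```

```text
[0.6121 0.1168 0.2362] [-0.4596  0.1883 -0.1719]
[0.6097 0.1163 0.0946] [0.6098 0.1168 0.0945] [0.596  0.1024 0.6244 0.1308] ((610.0269165039062, 116.2044448852539), 16.020288467407227)
[0.6126 0.1161 0.0741] [0.6158 0.1167 0.0711] [0.5765 0.0827 0.6428 0.1494] ((611.1576538085938, 115.97144317626953), 36.85854721069336)
6059
[0.5172 0.3479 0.0287] [0.4923 0.3223 0.026 ] [0.5456 0.3774 0.0335]
```

Call:
arm_command(plan=[[[-29,393,0,0,0,-0.442,-1],[-29,393,0,0,0,-0.442,-1],[-29,393,0,0,0,-0.442,-1],[-29,393,0,0,0,-0.442,-1],[-29,393,0,0,0,-0.442,-1],[-29,393,0,0,0,-0.442,-1],[-29,393,0,0,0,-0.442,-1],[-29,393,0,0,0,-0.442,-1],[-29,393,0,0,0,-0.442,-1],[-29,393,0,0,0,-0.442,-1]]])

```text
time_s: 5.6
ee_pos: [0.5811, -0.277, 0.2292]
eef_rot: [-3.139, 0.002, 0.44]
force: [-0.9, 1.0, -0.6]
grip_width: 0.0938
grip_force: 0.0
```

```bash
python3 - <<'E'
from h import *
o=ctrl.get_obs(); im,P=cloud('wrist'); print(o['ee_pos'],o['eef_rot'])
cv2.imwrite('pics/w2.png',im); np.savez('w2.npz',im=im,P=P)
q=P.reshape(-1,3); hsv=cv2.cvtColor(im,cv2.COLOR_BGR2HSV).reshape(-1,3)
ok=np.isfinite(q[:,0])
r=ok&((hsv[:,0]<6)|(hsv[:,0]>174))&(hsv[:,1]>150)&(hsv[:,2]>60)&(np.hypot(q[:,0]-.583,q[:,1]+.276)<.06)&(q[:,2]>.1)
a=np.array([np.cos(np.radians(115.3)),np.sin(np.radians(115.3))])
p=q[r]; t=(p[:,:2]-[.583,-.276])@a; 
for s in (-1,1):
    m=p[t*s>0]; print(s,len(m),m.mean(0)); 
    for lo in np.arange(.11,.18,.01):
        k=m[(m[:,2]>lo)&(m[:,2]<lo+.01)]
        if len(k)>4: print(round(lo,3),len(k),k.mean(0),((k[:,:2]-[.583,-.276])@a).min().round(4),((k[:,:2]-[.583,-.276])@a).max().round(4))
m=q[ok&(abs(q[:,2]-.08)<.004)&(np.hypot(q[:,0]-.583,q[:,1]+.276)<.08)]; print(cv2.minAreaRect((m[:,:2]*1000).astype(np.float32)))
E
```

```text
[ 0.5811 -0.277   0.2292] [-3.1389  0.0018  0.44  ]
-1 399 [ 0.5965 -0.2923  0.1621]
0.12 6 [ 0.592  -0.2842  0.1271] -0.0122 -0.0111
0.13 39 [ 0.5939 -0.2856  0.1359] -0.0181 -0.0118
0.14 55 [ 0.5955 -0.2876  0.1451] -0.0211 -0.0134
0.15 62 [ 0.5962 -0.2898  0.1552] -0.0229 -0.0156
0.16 68 [ 0.5969 -0.2922  0.1654] -0.0256 -0.0185
0.17 169 [ 0.5977 -0.2965  0.176 ] -0.0292 -0.0204
1 407 [ 0.5778 -0.2523  0.1626]
0.13 36 [ 0.5816 -0.2589  0.1357] 0.014 0.0223
0.14 57 [ 0.5808 -0.2564  0.1448] 0.0162 0.024
0.15 66 [ 0.5796 -0.2544  0.1549] 0.0185 0.0268
0.16 70 [ 0.5787 -0.252   0.165 ] 0.0211 0.0292
0.17 177 [ 0.575  -0.249   0.1759] 0.0231 0.0326
((585.398193359375, -273.47198486328125), (70.61231231689453, 120.2983169555664), 25.5432071685791)
```

View pics/w2.png

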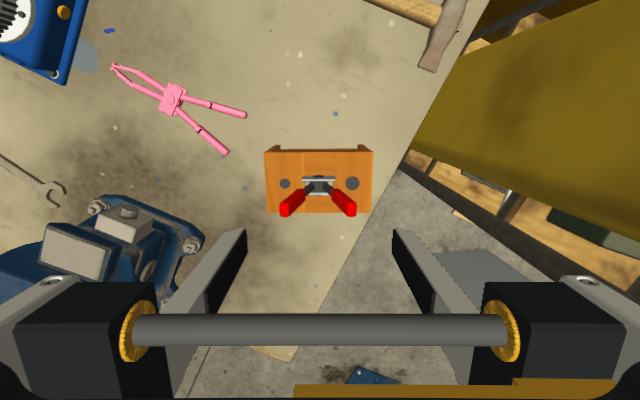

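The wrist view shows the red handles upright in the rack slot, tops at (290,208) and (347,208), square between the open fingers.

Call:
arm_command(plan=[[[5.5,-1.3,20,0,0,-0.005,-1],[5.5,-1.3,50,0,0,-0.005,-1],[5.5,-1.3,80,0,0,-0.005,-1],[5.5,-1.3,90,0,0,-0.005,-1],[5.5,-1.3,90,0,0,-0.005,-1],[5.5,-1.3,90,0,0,-0.005,-1]]])

```text
time_s: 6.25
ee_pos: [0.5869, -0.2724, 0.1429]
eef_rot: [3.14, -0.001, 0.448]
force: [-0.1, -0.5, 0.8]
grip_width: 0.0943
grip_force: 0.0
```

```bash
python3 - <<'E'
from h import *
o=ctrl.get_obs();print(o['ee_pos'],o['eef_rot'],o['force'])
print(go([.5855,-.2735,.137],.445))
im,P=cloud('wrist')
q=P.reshape(-1,3); hsv=cv2.cvtColor(im,cv2.COLOR_BGR2HSV).reshape(-1,3)
r=np.isfinite(q[:,0])&((hsv[:,0]<6)|(hsv[:,0]>174))&(hsv[:,1]>150)&(hsv[:,2]>60)&(np.hypot(q[:,0]-.583,q[:,1]+.276)<.06)&(q[:,2]>.165)
R0=R.from_euler('xyz',o['eef_rot']);p=R0.inv().apply(q[r]-o['ee_pos'])*1e3
for s in(-1,1):
    m=p[p[:,1]*s>0]; print(s,len(m),m.mean(0),m.min(0),m.max(0))
cv2.imwrite('pics/w3.png',im)
E
```

```text
[ 0.5869 -0.2724  0.1429] [ 3.1404 -0.001   0.4478] [-0.1341 -0.5476  0.85  ]
(array([-1.8,  0.4,  5.9]), array([ 0.0012, -0.001 ,  0.0028]))
-1 513 [ -0.638  -24.5931 -30.9784] [ -8.4091 -30.1999 -35.8728] [  4.2516 -19.35   -22.2642]
1 513 [ -0.9238  26.9161 -30.9619] [ -9.168   21.7257 -35.6899] [  4.1288  32.6976 -22.086 ]
```

Call:
arm_command(plan=[[[-2.3,1.2,5.9,0,0,0,-1],[-2.3,1.2,5.9,0,0,0,-0.6],[-2.3,1.2,5.9,0,0,0,-0.3],[-2.3,1.2,5.9,0,0,0,-0.1],[-2.3,1.2,5.9,0,0,0,-0.1],[-2.3,1.2,5.9,0,0,0,-0.1],[-2.3,1.2,5.9,0,0,0,-0.1]]], squeeze=20)

```text
time_s: 7.0
ee_pos: [0.5854, -0.275, 0.1372]
eef_rot: [3.14, -0.002, 0.447]
force: [-0.2, 1.4, 10.6]
grip_width: 0.0524
grip_force: 6.1
```

Call:
arm_command(plan=[[[0,0,-10,0,0,0,-0.1],[0,0,-30,0,0,0,-0.1],[0,0,-60,0,0,0,-0.1],[0,0,-95,0,0,0,-0.1],[0,0,-130,0,0,0,-0.1],[0,0,-150,0,0,0,-0.1],[0,0,-150,0,0,0,-0.1],[0,0,-150,0,0,0,-0.1]]])

```text
time_s: 7.8
ee_pos: [0.5845, -0.2748, 0.2845]
eef_rot: [-3.141, 0.001, 0.447]
force: [-0.1, -1.1, -1.3]
grip_width: 0.0517
grip_force: 4.3
```

```bash
python3 - <<'E'
from h import *
o=ctrl.get_obs();print(o['ee_pos'],o['eef_rot'],o['force'],o['grip_width'],o['grip_force'])
im,P=cloud('wrist');cv2.imwrite('pics/w4.png',im)
R0=R.from_euler('xyz',o['eef_rot']);p=R0.inv().apply(P.reshape(-1,3)-o['ee_pos']).reshape(P.shape)*1e3
np.savez('w4.npz',im=im,p=p)
ok=(abs(p[...,0])<25)&(abs(p[...,1])<40)&(p[...,2]<150)&(p[...,2]>-60)
for lo in range(-40,140,10):
    k=ok&(p[...,2]>lo)&(p[...,2]<lo+10)
    if k.sum()>3: print(lo,k.sum(),p[k].mean(0),p[k].min(0),p[k].max(0))
E
```

```text
[ 0.5845 -0.2748  0.2845] [-3.1406  0.0007  0.4469] [-0.0825 -1.0713 -1.3318] 0.051703873282615505 4.295976993162185
-40 1338 [  4.8114   1.3761 -36.2764] [ -7.4966 -37.3343 -39.9989] [ 11.3565  38.4647 -30.0024]
-30 764 [  6.8924   0.502  -25.1178] [ -4.8058 -37.3542 -29.9872] [ 11.1557  38.3742 -20.0171]
-20 686 [  6.6444   0.8878 -15.1471] [ -3.9933 -37.1852 -19.9541] [ 11.0616  38.468  -10.0085]
-10 527 [ 5.8844  0.8561 -5.3824] [ -4.4993 -36.8113  -9.9972] [11.104  37.8507 -0.0288]
0 206 [ 4.1636 -0.0073  3.8446] [ -5.9007 -28.4828   0.1079] [10.5128 29.809   9.7355]
10 95 [ 2.1353  0.3553 16.2659] [ -3.0333 -14.5133  10.0362] [ 5.1621 15.1945 19.9176]
20 124 [ 2.3666  0.6882 24.6666] [ -2.406  -13.5396  20.0242] [ 4.0258 14.5148 29.8736]
30 178 [ 1.7504 -0.0639 36.5747] [ -8.6019 -16.6511  30.0944] [ 8.1057 17.2225 39.9981]
40 581 [ 3.7673  0.1303 42.6145] [ -9.4454 -17.8238  40.0063] [10.518  18.0846 49.9704]
50 131 [ 5.5072  0.3114 53.5894] [ -7.0273 -17.8083  50.0178] [10.312  17.92   58.0712]
70 20 [ 3.1973 -0.1989 77.6149] [  2.5513 -11.4312  75.0766] [ 3.7477 11.0225 79.8157]
80 52 [ 2.4475 -0.4791 85.4373] [ -0.6136 -14.7591  80.8098] [ 3.4679 14.2556 89.8707]
90 35 [ 2.2342 -0.0145 94.0719] [ -1.3424 -14.9873  90.2245] [ 3.6383 14.422  99.7019]
100 28 [  1.7439  -0.1694 105.127 ] [ -1.0516 -12.6699 100.7302] [  2.5607  12.9527 109.4503]
110 39 [  0.6301  -0.0824 114.0424] [ -3.3299 -11.818  110.0309] [  2.502   11.2432 119.6665]
120 23 [  0.6002  -0.0756 122.9046] [ -3.0773 -10.2853 120.325 ] [  2.1089   9.5689 125.0421]
```

View pics/w4.png

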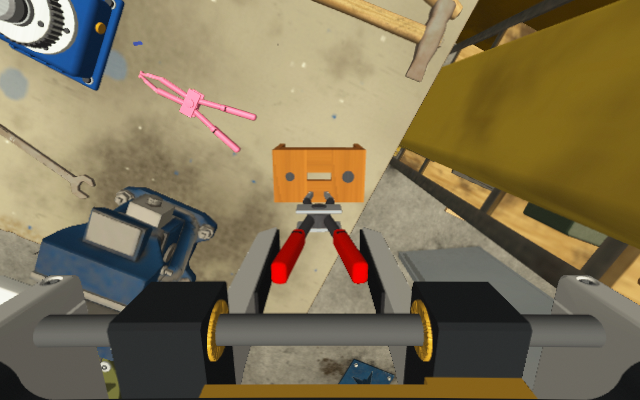

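The pliers are in the gripper and clear of the rack; the tips are near (310,195) and (330,195). The tips look spread about 8 mm too far for the gap, so I'll ease the grip on the way to the post.

Call:
arm_command(plan=[[[0,0,-35,0,0,0,-0.15],[190,-598,-35,0,0,0.447,-0.2],[190,-598,-35,0,0,0.447,-0.2],[190,-598,-35,0,0,0.447,-0.2],[190,-598,-35,0,0,0.447,-0.2],[190,-598,-35,0,0,0.447,-0.2],[190,-598,-35,0,0,0.447,-0.2],[190,-598,-35,0,0,0.447,-0.2],[190,-598,-35,0,0,0.447,-0.2],[190,-598,-35,0,0,0.447,-0.2],[190,-598,-35,0,0,0.447,-0.2],[190,-598,-35,0,0,0.447,-0.2]]])

```text
time_s: 9.05
ee_pos: [0.5075, 0.2706, 0.3189]
eef_rot: [3.141, 0.002, -0.0]
force: [0.2, -0.3, -2.5]
grip_width: 0.0564
grip_force: 4.1
```

Call:
arm_command(plan=[[[-10,-76,0,0,0,0,-0.2],[-10,-76,40,0,0,0,-0.2],[-10,-76,80,0,0,0,-0.2],[-10,-76,80,0,0,0,-0.2],[-10,-76,80,0,0,0,-0.2],[-10,-76,80,0,0,0,-0.2]]])

```text
time_s: 9.65
ee_pos: [0.4993, 0.3445, 0.2429]
eef_rot: [-3.14, -0.003, -0.001]
force: [-0.5, -0.1, -1.9]
grip_width: 0.0568
grip_force: 4.1
```

```bash
python3 - <<'E'
from h import *
o=ctrl.get_obs();print(o['ee_pos'],o['eef_rot'],o['force'],o['grip_width'],o['grip_force'])
im,P=cloud('wrist'); np.savez('w5.npz',im=im,P=P,e=o['ee_pos'],r=o['eef_rot'])
big=cv2.resize(im[90:290,180:460],(800,571),interpolation=cv2.INTER_CUBIC);cv2.imwrite('pics/w5.png',big)
E
```

```text
[0.4993 0.3445 0.2429] [-3.1401 -0.0026 -0.0009] [-0.474  -0.1264 -1.9315] 0.056773740999761714 4.076866591349244
```

View pics/w5.png

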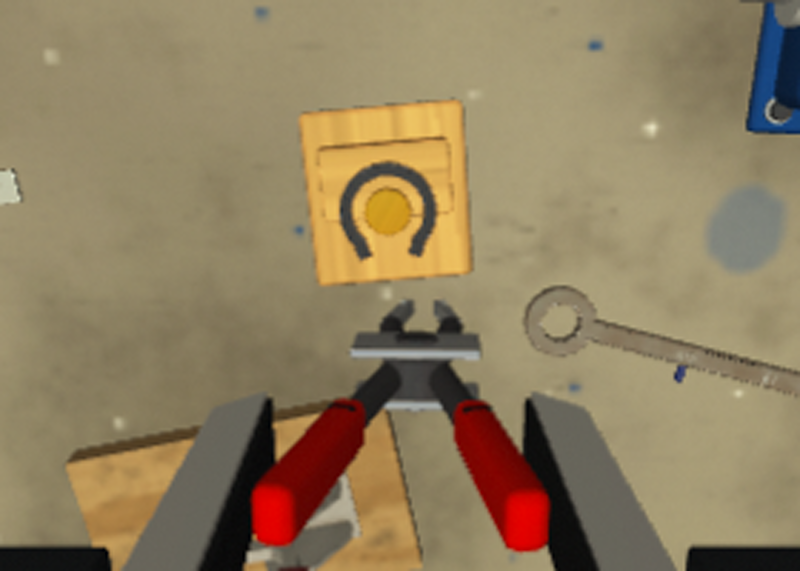

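The picture shows the ring round the post at crop (388,210), with its lugs at (365,255) and (415,252) pointing to -x. The pliers tips are at crop (402,305) and (440,305). Next I'll fit the ring's pose.

```bash
cat >> h.py <<'E'
from scipy.optimize import least_squares
def ring_model():
    "filled polygon of the ring seen from above, mm, gap to -x"
    a0=np.arctan2(9.5+3,-14); 
def ring_fit(im,P,T,zt=.0315,c0=(.515,.347),show=None):
    g=cv2.cvtColor(im,cv2.COLOR_BGR2GRAY).astype(float); sat=cv2.cvtColor(im,cv2.COLOR_BGR2HSV)[...,1]
    o=T[:3,3]; X=o+(P-o)*((zt-o[2])/(P[...,2]-o[2]))[...,None]
    near=np.hypot(X[...,0]-c0[0],X[...,1]-c0[1])<.03
    near&=np.isfinite(X[...,0])
    w=np.clip((110-g)/50,0,1)*(sat<110)*near
    nb,lab,st,_=cv2.connectedComponentsWithStats((w>.2).astype(np.uint8)); k=1+np.argmax(st[1:,4]); m=lab==k
    x=X[m][:,:2]*1e3; ww=w[m]
    f=lambda c:(np.hypot(x[:,0]-c[0],x[:,1]-c[1])-19.5)*np.sqrt(ww)
    # circle part only: drop lug points after a first pass
    c=np.array(c0)*1e3
    for _ in range(4):
        keep=(x[:,0]-c[0])>-9
        c=least_squares(lambda c:((np.hypot(x[:,0]-c[0],x[:,1]-c[1])-c[2])*np.sqrt(ww))[keep],[c[0],c[1],19.5]).x
    d=x-c[:2]; ang=np.degrees(np.arctan2(d[:,1],-d[:,0])); l=d[:,0]<-11
    lug={s:(d[l&(d[:,1]*s>0)].mean(0),d[l&(d[:,1]*s>0)].min(0),d[l&(d[:,1]*s>0)].max(0)) for s in(-1,1)}
    cen=(d*ww[:,None]).sum(0)/ww.sum()
    return c,m.sum(),lug,cen
E
python3 - <<'E'
from h import *
z=np.load('w5.npz'); im,P=z['im'],z['P']; T=np.linalg.inv(np.array(cams.camera_info('wrist')['world_to_cam']))
c,n,l,cen=ring_fit(im,P,T); print(c,n,cen); print(l)
# deck/post heights, post centre
o=T[:3,3]; hsv=cv2.cvtColor(im,cv2.COLOR_BGR2HSV)
mm=np.hypot(P[...,0]-c[0]/1e3,P[...,1]-c[1]/1e3)<.009; print('post top',np.median(P[mm],0))
b=(abs(P[...,0]-.515)<.06)&(abs(P[...,1]-.347)<.06)&(P[...,2]>.006)&(P[...,2]<.04)
print(cv2.minAreaRect((P[b][:,:2]*1e3).astype(np.float32)))
R0=R.from_euler('xyz',z['r']);p=R0.inv().apply(P.reshape(-1,3)-z['e']).reshape(P.shape)*1e3
ok=(abs(p[...,0])<15)&(abs(p[...,1])<25)&(p[...,2]<135)
for lo in range(90,135,5):
    k=ok&(p[...,2]>lo)&(p[...,2]<lo+5)
    if k.sum()>3: print(lo,k.sum(),p[k].mean(0),p[k].min(0),p[k].max(0))
E
```

```text
[516.1744 349.7579  19.4732] 309 [2.6263 0.3626]
{-1: (array([-15.2027, -14.1324]), array([-20.721 , -18.1827]), array([-11.2428, -11.5625])), 1: (array([-15.8576,  13.2698]), array([-22.061 ,   8.4347]), array([-11.214 ,  18.9426]))}
post top [0.5191 0.3497 0.3675]
((520.0971069335938, 349.5932312011719), (84.87443542480469, 77.88069152832031), 4.842672348022461)
90 26 [-0.6498  7.1206 92.0456] [-3.0992 -5.7344 90.1197] [ 0.6814 20.9245 94.5513]
95 7 [-0.8761  6.2043 97.2513] [-2.3967 -5.7695 95.1582] [-0.0794 20.1228 99.39  ]
100 16 [ -1.2689   9.2746 102.8109] [ -2.9375  -3.9156 100.155 ] [ -0.8767  20.4948 104.9119]
105 22 [ -2.5945   7.2652 107.7639] [ -6.3431  -1.0182 105.0355] [ -0.8894  19.0175 109.564 ]
110 16 [ -2.6223   7.2743 112.618 ] [ -6.3336  -1.0385 110.1607] [ -1.1467  18.2644 114.5895]
115 18 [ -3.0463   8.4395 116.8559] [ -6.8172  -0.0174 115.0594] [ -1.2554  17.4476 119.9686]
120 16 [ -3.3076   9.4055 122.3486] [ -5.8515   2.0898 120.6251] [ -1.9806  16.7581 124.7484]
```

The eased grip let the pliers swing about 8 mm sideways at the tips. I'll squeeze them fully in the air to square them up and measure, then open gradually.

Call:
arm_command(plan=[[[0,0,0,0,0,0,0.2],[0,0,0,0,0,0,1],[0,0,0,0,0,0,1],[0,0,0,0,0,0,1],[0,0,0,0,0,0,1],[0,0,0,0,0,0,1]]], squeeze=30)

```text
time_s: 10.3
ee_pos: [0.4985, 0.3447, 0.2406]
eef_rot: [3.142, 0.0, -0.0]
force: [0.7, -0.6, -1.3]
grip_width: 0.0217
grip_force: 30.0
```

```bash
cat >> h.py <<'E'
def tips(save=None,zlo=85,zhi=135,step=5,xr=15,yr=30):
    o=ctrl.get_obs();im,P=cloud('wrist');T=np.linalg.inv(np.array(cams.camera_info('wrist')['world_to_cam']))
    R0=R.from_euler('xyz',o['eef_rot']);p=R0.inv().apply(P.reshape(-1,3)-o['ee_pos']).reshape(P.shape)*1e3
    print(o['time_s'],o['ee_pos'],o['eef_rot'],o['force'],o['grip_width'],o['grip_force'])
    ok=(abs(p[...,0])<xr)&(abs(p[...,1])<yr)&(p[...,2]<zhi)
    for lo in range(zlo,zhi,step):
        k=ok&(p[...,2]>lo)&(p[...,2]<lo+step)
        if k.sum()>3:
            y=p[k][:,1]; c=(y.min()+y.max())/2; print(lo,k.sum(),'x',p[k][:,0].min().round(1),np.median(p[k][:,0]).round(1),p[k][:,0].max().round(1),'y',y.min().round(1),*(y[y<c].max().round(1),y[y>=c].min().round(1)),y.max().round(1),'z',p[k][:,2].max().round(1))
    if save: np.savez(save+'.npz',im=im,P=P,T=T,e=o['ee_pos'],r=o['eef_rot'],p=p); cv2.imwrite('pics/'+save+'.png',im)
    return im,P,T,p
E
python3 -c "
from h import *
tips('w6')"
```

```text
10.3 [0.4985 0.3447 0.2406] [ 3.1416  0.0001 -0.    ] [ 0.7033 -0.6328 -1.3126] 0.021653018386471837 29.99237895011902
85 20 x -3.8 -1.2 -0.5 y -18.8 -13.0 13.9 20.8 z 89.9
90 31 x -5.3 -1.7 -0.4 y -21.1 -14.2 15.1 21.0 z 95.0
95 24 x -7.3 -1.9 -0.7 y -21.4 -16.4 17.4 22.4 z 100.0
100 5 x -2.4 -2.1 -2.0 y -20.5 -18.8 21.7 22.6 z 104.9
105 14 x -3.5 -2.4 -2.3 y -21.0 -17.1 18.8 22.0 z 109.5
110 12 x -4.7 -2.7 -2.3 y -20.3 -17.2 18.3 22.4 z 114.3
115 8 x -3.0 -2.7 -2.4 y -20.5 -17.6 18.6 21.7 z 118.2
120 4 x -3.7 -3.4 -3.0 y -18.8 -17.9 18.9 20.0 z 124.7
125 12 x -4.5 -3.8 -3.3 y -21.3 -18.2 19.2 22.4 z 129.6
```

Call:
arm_command(plan=[[[0,0,0,0,0,0,0.4],[0,0,0,0,0,0,0.2],[0,0,0,0,0,0,0],[0,0,0,0,0,0,-0.05],[0,0,0,0,0,0,-0.1],[0,0,0,0,0,0,-0.1]]], squeeze=20)

```text
time_s: 10.95
ee_pos: [0.4985, 0.3447, 0.2406]
eef_rot: [-3.142, 0.0, -0.0]
force: [0.9, 0.6, -0.9]
grip_width: 0.0518
grip_force: 4.3
```

```bash
python3 -c "
from h import *
tips('w7')"
```

```text
10.95 [0.4985 0.3447 0.2406] [-3.1416  0.     -0.    ] [ 0.931   0.5838 -0.8703] 0.051794618290733854 4.304053805535659
85 19 x -2.1 -0.5 0.2 y -12.2 -5.6 7.5 14.0 z 89.3
90 25 x -3.8 -0.8 0.1 y -13.3 -6.7 8.5 15.3 z 94.9
95 19 x -3.9 -0.8 -0.1 y -14.5 -8.7 8.7 15.5 z 98.2
100 7 x -2.1 -1.6 -1.2 y -12.8 -8.8 9.9 13.8 z 104.2
105 18 x -4.2 -1.6 -1.3 y -11.9 -8.0 9.0 13.9 z 109.7
110 17 x -7.1 -1.9 -1.7 y -9.2 -7.1 9.1 12.2 z 114.5
115 20 x -7.2 -2.3 -1.9 y -10.4 -6.2 8.2 11.4 z 119.7
120 10 x -7.0 -4.5 -2.5 y -7.4 -5.3 7.3 7.3 z 124.8
125 12 x -8.0 -3.2 -2.7 y -8.5 -5.3 6.4 10.6 z 128.0
```

```bash
python3 - <<'E'
from h import *
for n in ('w4','w6','w7'):
    p=np.load(n+'.npz')['p']; k=(abs(p[...,0])<20)&(abs(p[...,1])<18)&(p[...,2]>36)&(p[...,2]<47)
    q=p[k]; 
    if n=='w4': h,e=np.histogram(q[:,2],np.arange(36,47.5,.5)); print(h)
    z0=np.median(q[:,2]); w=abs(q[:,2]-z0)<2
    for _ in range(8):
        A=np.c_[q[w][:,0],q[w][:,1],np.ones(w.sum())]; c=np.linalg.lstsq(A,q[w][:,2],rcond=None)[0]
        r=q[:,2]-np.c_[q[:,0],q[:,1],np.ones(len(q))]@c; w=abs(r)<max(.6,1.5*np.std(r[w]))
    print(n,w.sum(),c,r[w].std(),q[w].min(0),q[w].max(0))
    # handle tops & front faces
    for lo in range(-36,-4,8):
        for s in(-1,1):
            m=(p[...,2]>lo)&(p[...,2]<lo+8)&(p[...,1]*s>0)&(abs(p[...,1])<36)&(abs(p[...,0])<14)
            im=np.load(n+'.npz')['im']; hs=cv2.cvtColor(im,cv2.COLOR_BGR2HSV); m&=(hs[...,1]>150)&((hs[...,0]<6)|(hs[...,0]>174))
            if m.sum()>5: print(lo,s,m.sum(),p[m][:,0].max().round(1),np.percentile(p[m][:,0],[5,95]).round(1),p[m][:,2].min().round(1))
E
```

```text
[  6   4   4   4   8   5  17  58  95 113  94  51  29  27  13  16  14  14
  16  17  11   6]
w4 248 [ 0.031   0.0104 40.6722] 0.31704058506130395 [ -8.9233 -17.4913  39.7677] [ 8.6264 17.579  41.5653]
-36 -1 163 7.3 [-1.5  6.9] -35.9
-36 1 167 7.2 [-2.4  6.7] -36.0
-28 -1 139 7.1 [-1.1  6.8] -28.0
-28 1 143 7.2 [-2.4  6.7] -27.9
-20 -1 122 7.3 [-1.   6.8] -20.0
-20 1 125 7.0 [-2.8  6.6] -19.9
-12 -1 103 6.7 [-2.   6.5] -11.9
-12 1 105 6.9 [-2.7  6.6] -12.0
w6 132 [ 0.0089 -0.0017 46.4965] 0.29623386555785625 [-11.3462 -15.9107  45.8641] [ 5.9708 16.7537 46.9854]
-36 -1 281 7.5 [-4.4  6.1] -36.0
-36 1 302 6.5 [-4.6  6. ] -36.0
-28 -1 91 7.0 [4.  6.1] -28.0
-28 1 87 6.5 [3.6 6.1] -28.0
-20 -1 76 7.1 [3.7 6.1] -20.0
-20 1 75 6.2 [3.7 5.7] -19.7
-12 -1 73 7.5 [3.3 5.8] -11.9
-12 1 75 5.8 [-3.   5.4] -11.8
w7 233 [ 0.0293 -0.0072 43.972 ] 0.3270852155481627 [-11.1821 -17.3473  43.1605] [ 6.5712 17.3701 44.7875]
-36 -1 272 6.5 [-4.2  6.2] -36.0
-36 1 254 6.5 [-4.6  6.1] -36.0
-28 -1 138 6.2 [-2.2  6. ] -28.0
-28 1 139 6.7 [-3.3  6.1] -28.0
-20 -1 121 6.2 [-2.9  5.7] -20.0
-20 1 116 6.0 [-3.3  5.9] -20.0
-12 -1 101 5.9 [-2.8  5.6] -12.0
-12 1 98 5.7 [-3.4  5.6] -12.0
```

Call:
arm_command(plan=[[[2.4,-4.6,10,0,0.025,-0.087,-0.1],[2.4,-4.6,30,0,0.025,-0.087,-0.1],[2.4,-4.6,50,0,0.025,-0.087,-0.1],[2.4,-4.6,60,0,0.025,-0.087,-0.1],[2.4,-4.6,60,0,0.025,-0.087,-0.1],[2.4,-4.6,60,0,0.025,-0.087,-0.1]]])

```text
time_s: 11.6
ee_pos: [0.5011, 0.3495, 0.1814]
eef_rot: [3.141, -0.026, 0.087]
force: [0.4, -0.4, -1.9]
grip_width: 0.0519
grip_force: 4.3
```

```bash
python3 - <<'E'
from h import *
im,P,T,p=tips('w8')
c,n,l,cen=ring_fit(im,P,T); print(c,n,cen); print(l)
# project ring centre to pixel for the crop
W=np.linalg.inv(T)@np.array([c[0]/1e3-.01,c[1]/1e3,.03,1]); I=cams.camera_info('wrist')
u=int(I['fx']*W[0]/W[2]+I['cx']); v=int(I['fy']*W[1]/W[2]+I['cy']); print(u,v)
u0,v0=u-50,v-37
cv2.imwrite('pics/w8c.png',cv2.resize(im[v0:v0+75,u0:u0+100],(800,600),interpolation=cv2.INTER_CUBIC)); print(u0,v0)
E
```

```text
11.6 [0.5011 0.3495 0.1814] [ 3.1409 -0.0257  0.087 ] [ 0.4242 -0.3603 -1.9162] 0.05192048188016324 4.304969821823761
85 22 x -1.5 0.8 1.4 y -13.1 -6.5 7.5 14.1 z 90.0
90 24 x -2.7 0.8 1.4 y -13.3 -6.6 8.6 15.4 z 95.0
95 17 x -2.6 0.6 1.4 y -14.4 -7.7 9.6 15.4 z 98.9
100 10 x -0.6 0.0 0.5 y -12.6 -8.8 9.9 14.7 z 104.9
105 16 x -3.3 -0.3 -0.0 y -11.8 -8.0 9.1 13.1 z 109.8
110 17 x -5.8 -0.3 0.1 y -12.1 -7.1 8.2 12.2 z 114.1
115 17 x -4.8 -0.6 0.1 y -10.2 -6.2 8.2 11.3 z 118.3
120 14 x -5.6 -2.0 -0.8 y -7.3 -5.2 7.3 9.4 z 124.9
125 16 x -5.1 -1.2 -0.7 y -8.5 -5.3 6.4 10.6 z 128.1
[516.2867 349.8622  19.5166] 526 [-1.5585 -0.3359]
{-1: (array([-19.8116, -13.4408]), array([-29.1948, -18.4736]), array([-11.0165,  -8.8252])), 1: (array([-19.6655,  11.2796]), array([-28.6075,   5.5702]), array([-11.3498,  18.0042]))}
318 185
268 148
```

View pics/w8c.png

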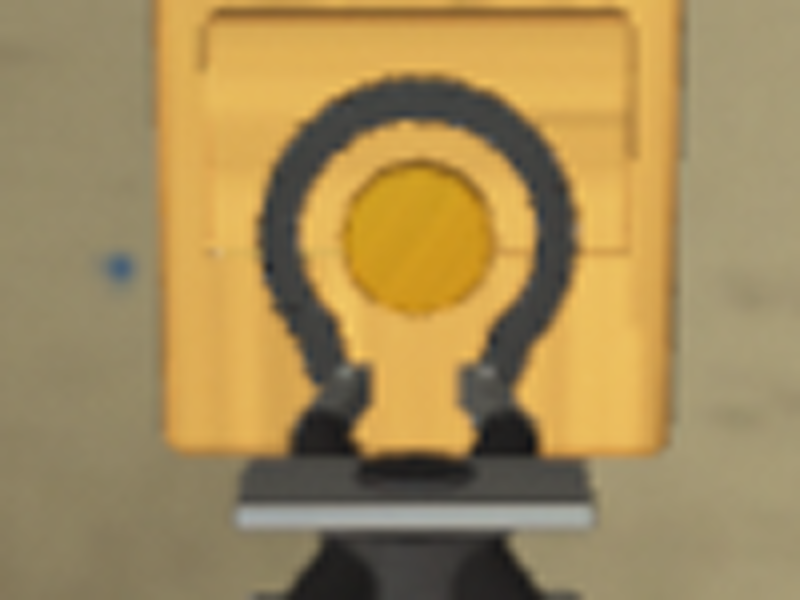

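The crop shows the ring concentric with the brass post at (418,238), its lugs at (325,370) and (505,370), with the yaw matching. The tips at (348,390) and (480,390) are still slightly too wide for the gap, so I'll ease them open slowly and shift 2 mm towards -x.

Call:
arm_command(plan=[[[-1,0,0,0,0,0,-0.13],[-2.2,0.2,0,0,0,0,-0.15],[-2.2,0.2,0,0,0,0,-0.17],[-2.2,0.2,0,0,0,0,-0.18],[-2.2,0.2,0,0,0,0,-0.18]]])

```text
time_s: 12.15
ee_pos: [0.4987, 0.349, 0.1806]
eef_rot: [3.141, -0.025, 0.087]
force: [0.5, -0.7, -2.4]
grip_width: 0.0554
grip_force: 4.1
```

```bash
python3 - <<'E'
from h import *
im,P,T,p=tips('w9',zlo=95,xr=12)
R0=R.from_euler('xyz',ctrl.get_obs()['eef_rot']); print(ctrl.get_obs()['ee_pos']+R0.apply([-.0026,0,.122]))
E
```

```text
12.15 [0.4987 0.349  0.1806] [ 3.1406 -0.0251  0.0871] [ 0.4622 -0.6564 -2.3846] 0.055428055118569616 4.120187780354172
95 18 x -5.2 -2.2 -1.4 y -13.4 -5.6 7.8 14.6 z 98.9
100 10 x -3.2 -2.4 -2.0 y -11.7 -7.7 9.0 12.9 z 104.9
105 15 x -5.6 -2.7 -2.5 y -9.8 -6.8 8.2 11.1 z 109.7
110 22 x -8.1 -3.1 -2.7 y -10.0 -5.9 7.3 11.2 z 114.9
115 18 x -8.8 -4.4 -2.8 y -9.1 -4.0 6.3 10.5 z 119.7
120 10 x -8.3 -4.3 -3.5 y -5.1 -4.0 5.4 7.4 z 124.5
125 14 x -8.7 -4.2 -3.8 y -7.3 -3.0 5.4 8.6 z 127.9
[0.4992 0.3489 0.0585]
```

Call:
arm_command(plan=[[[2,-0.3,3,0,0,0,-0.18],[3,-0.3,6,0,0,0,-0.18],[3,-0.3,10,0,0,0,-0.18],[3,-0.3,14,0,0,0,-0.18],[3,-0.3,14,0,0,0,-0.18]]])

```text
time_s: 12.7
ee_pos: [0.5018, 0.3494, 0.1657]
eef_rot: [3.14, -0.024, 0.087]
force: [-0.2, 0.6, -2.0]
grip_width: 0.0559
grip_force: 4.1
```

```bash
python3 - <<'E'
from h import *
im,P,T,p=tips('w10',zlo=95,xr=12)
W=np.linalg.inv(T)@np.array([.506,.349,.03,1]); I=cams.camera_info('wrist')
u=int(I['fx']*W[0]/W[2]+I['cx']); v=int(I['fy']*W[1]/W[2]+I['cy']); print(u,v)
cv2.imwrite('pics/w10c.png',cv2.resize(im[v-30:v+30,u-40:u+40],(800,600),interpolation=cv2.INTER_CUBIC))
E
```

```text
12.7 [0.5018 0.3494 0.1657] [ 3.1399 -0.0238  0.087 ] [-0.2389  0.6374 -1.9731] 0.05587730042863253 4.11975315073505
95 13 x -5.0 -1.4 -1.1 y -13.6 -8.7 8.7 14.4 z 98.3
100 6 x -2.9 -2.2 -1.8 y -11.7 -7.9 8.9 12.7 z 104.3
105 20 x -5.8 -2.6 -2.3 y -10.9 -6.0 8.0 11.9 z 109.9
110 22 x -7.5 -2.9 -2.5 y -9.2 -5.1 7.1 11.2 z 114.9
115 16 x -7.3 -3.2 -2.6 y -8.3 -5.1 6.2 10.3 z 119.6
120 15 x -8.3 -4.5 -3.0 y -7.4 -4.2 5.3 7.4 z 124.8
125 7 x -8.7 -5.1 -3.9 y -6.4 -3.2 8.5 8.5 z 127.0
130 379 x -10.3 4.8 12.0 y -21.6 0.0 1.1 22.6 z 135.0
319 189
```

View pics/w10c.png

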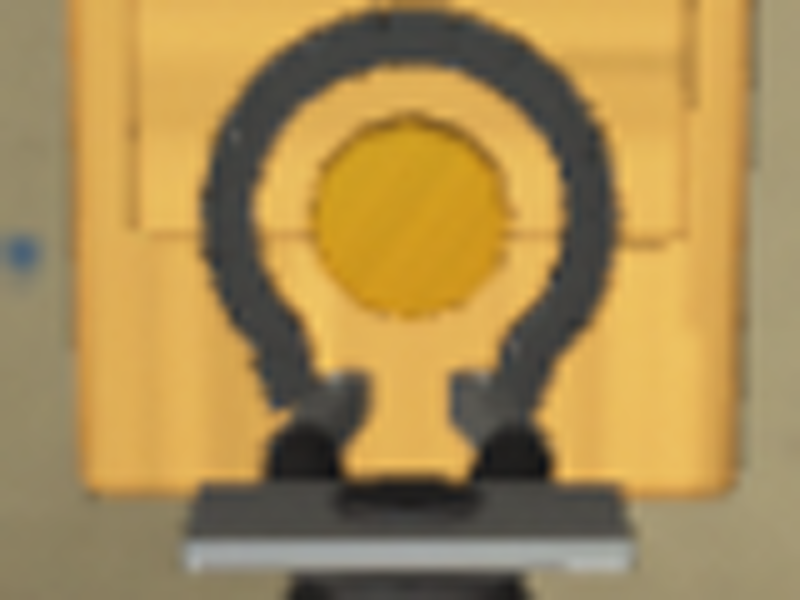

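The toes sit centred inside the gap, about 1 mm clear on each side, left at (345,390) and right at (475,390). Next I'll lower slowly, then feel for the 10 mm ledge to set the height.

Call:
arm_command(plan=[[[0.7,0,3,0,0,0,-0.18],[0.7,0,6,0,0,0,-0.18],[0.7,0,9,0,0,0,-0.18],[0.7,0,12,0,0,0,-0.18],[0.7,0,14,0,0,0,-0.18],[0.7,0,14,0,0,0,-0.18]]])

```text
time_s: 13.35
ee_pos: [0.503, 0.3495, 0.1523]
eef_rot: [3.14, -0.024, 0.087]
force: [0.1, -0.4, -2.4]
grip_width: 0.0558
grip_force: 4.1
```

Call:
arm_command(plan=[[[0,0,3,0,0,0,-0.18],[0,0,6,0,0,0,-0.18],[0,0,9,0,0,0,-0.18],[0,0,10.5,0,0,0,-0.18],[0,0,10.5,0,0,0,-0.18],[0,0,10.5,0,0,0,-0.18]]])

```text
time_s: 13.95
ee_pos: [0.5034, 0.3496, 0.1422]
eef_rot: [3.14, -0.025, 0.087]
force: [0.1, -0.0, -2.0]
grip_width: 0.0554
grip_force: 4.2
```

Call:
arm_command(plan=[[[0,0,1,0,0,0,-0.18],[0,0,1,0,0,0,-0.18]]])

```text
time_s: 14.15
ee_pos: [0.5034, 0.3496, 0.1411]
eef_rot: [3.141, -0.025, 0.087]
force: [-0.4, 0.8, -1.5]
grip_width: 0.0554
grip_force: 4.2
```

Call:
arm_command(plan=[[[0,0,1,0,0,0,-0.18],[0,0,1,0,0,0,-0.18]]])

```text
time_s: 14.35
ee_pos: [0.5033, 0.3496, 0.14]
eef_rot: [3.14, -0.025, 0.087]
force: [0.3, 0.3, -1.7]
grip_width: 0.0552
grip_force: 4.2
```

Call:
arm_command(plan=[[[0,0,1,0,0,0,-0.18],[0,0,1,0,0,0,-0.18]]])

```text
time_s: 14.55
ee_pos: [0.5034, 0.3496, 0.139]
eef_rot: [3.14, -0.025, 0.087]
force: [0.7, 1.0, -1.1]
grip_width: 0.0555
grip_force: 4.2
```

Call:
arm_command(plan=[[[0,0,1,0,0,0,-0.18],[0,0,1,0,0,0,-0.18]]])

```text
time_s: 14.75
ee_pos: [0.5034, 0.3496, 0.1381]
eef_rot: [3.141, -0.025, 0.087]
force: [-0.5, 0.4, -1.7]
grip_width: 0.0556
grip_force: 4.1
```

Call:
arm_command(plan=[[[0,0,1,0,0,0,-0.18],[0,0,1,0,0,0,-0.18]]])

```text
time_s: 14.95
ee_pos: [0.5038, 0.3497, 0.1377]
eef_rot: [3.141, -0.026, 0.087]
force: [-0.3, -0.3, 2.9]
grip_width: 0.0558
grip_force: 4.5
```

The toes touched the ledge at TCP z ≈ 0.138, so the notches are level with the ring at TCP z ≈ 0.152.

Call:
arm_command(plan=[[[-1.5,0.3,-5,0,0,0,-0.18],[-1.5,0.3,-10,0,0,0,-0.18],[-1.5,0.3,-15,0,0,0,-0.18],[-1.5,0.3,-15,0,0,0,-0.18],[-1.5,0.3,-15,0,0,0,-0.18]]])

```text
time_s: 15.45
ee_pos: [0.5016, 0.3492, 0.1522]
eef_rot: [3.141, -0.025, 0.087]
force: [0.2, -0.3, -2.1]
grip_width: 0.0556
grip_force: 4.1
```

```bash
python3 - <<'E'
from h import *
im,P,T,p=tips('w11',zlo=95,xr=12,zhi=128)
E
```

```text
15.45 [0.5016 0.3492 0.1522] [ 3.1406 -0.0251  0.087 ] [ 0.2216 -0.2757 -2.0643] 0.05564807328532033 4.118886413052678
95 20 x -5.3 -1.5 -0.5 y -13.4 -6.5 7.9 14.7 z 99.3
100 10 x -2.2 -1.8 -1.6 y -11.7 -7.7 9.1 12.9 z 104.4
105 14 x -4.3 -2.0 -1.7 y -10.8 -6.8 8.2 12.1 z 108.1
110 25 x -7.5 -2.2 -1.7 y -9.9 -5.8 7.3 11.3 z 115.0
115 225 x -7.6 8.4 11.9 y -19.2 1.2 2.2 21.8 z 120.0
120 136 x -7.5 6.8 11.6 y -27.9 -2.9 5.5 29.4 z 125.0
125 74 x -7.7 0.1 11.2 y -28.1 -3.0 5.5 29.5 z 128.0
```

Call:
arm_command(plan=[[[-0.7,0,0,0,0,0,-0.14],[-0.7,0,-0.1,0,0,0,-0.1],[-0.7,0,-0.2,0,0,0,-0.05],[-0.7,0,-0.3,0,0,0,0],[-0.7,0,-0.5,0,0,0,0.05],[-0.7,0,-0.7,0,0,0,0.1],[-0.7,0,-0.7,0,0,0,0.1]]], squeeze=35)

```text
time_s: 16.2
ee_pos: [0.5009, 0.3491, 0.1528]
eef_rot: [3.141, -0.025, 0.087]
force: [-0.1, -0.3, -2.4]
grip_width: 0.0425
grip_force: 4.8
```

```bash
python3 - <<'E'
from h import *
im,P,T,p=tips('w12',zlo=95,xr=12,zhi=116)
W=np.linalg.inv(T)@np.array([.506,.349,.03,1]); I=cams.camera_info('wrist')
u=int(I['fx']*W[0]/W[2]+I['cx']); v=int(I['fy']*W[1]/W[2]+I['cy']); print(u,v)
cv2.imwrite('pics/w12c.png',cv2.resize(im[v-30:v+30,u-40:u+40],(800,600),interpolation=cv2.INTER_CUBIC))
E
```

```text
16.2 [0.5009 0.3491 0.1528] [ 3.1405 -0.0249  0.087 ] [-0.0638 -0.2732 -2.4078] 0.04253092478331414 4.754829467274249
95 20 x -4.5 -1.8 -0.6 y -16.3 -9.5 12.7 17.5 z 99.9
100 9 x -2.3 -2.1 -1.6 y -14.7 -11.8 13.0 16.9 z 104.9
105 11 x -4.3 -2.0 -1.8 y -14.8 -10.9 12.2 16.1 z 109.0
110 14 x -5.9 -2.4 -1.9 y -14.1 -10.1 12.3 15.3 z 113.6
319 191
```

View pics/w12c.png

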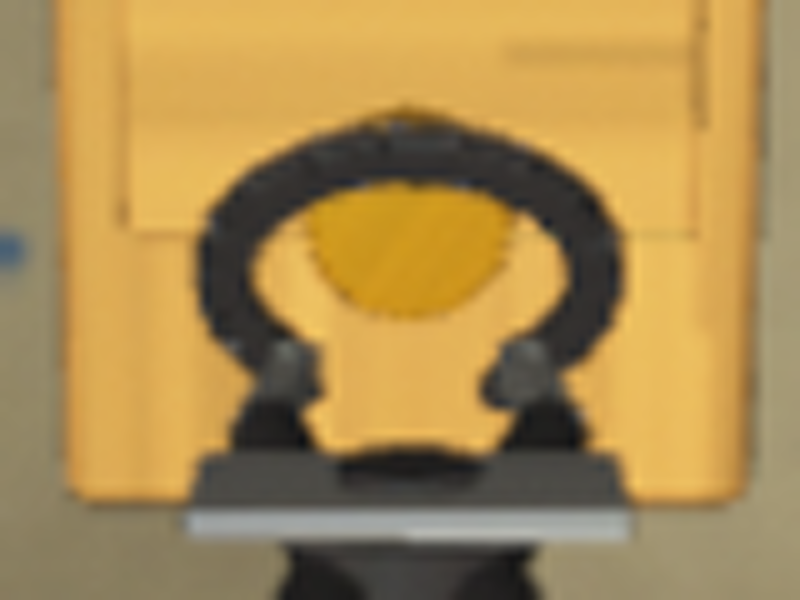

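The picture shows the ring tilted: its far side, at (410,140), has ridden up over the post, so the lugs were pushed down. I'll check the heights, then let it back down.

```bash
cat >> h.py <<'E'
def ringplane(im,P,c0=(.515,.349),zmin=.02,zmax=.06,rad=.03):
    g=cv2.cvtColor(im,cv2.COLOR_BGR2GRAY); s=cv2.cvtColor(im,cv2.COLOR_BGR2HSV)[...,1]
    m=(g<90)&(s<90)&(np.hypot(P[...,0]-c0[0],P[...,1]-c0[1])<rad)&(P[...,2]>zmin)&(P[...,2]<zmax)
    q=P[m]*1e3
    for x in range(int(c0[0]*1e3)-25,int(c0[0]*1e3)+30,5):
        k=(q[:,0]>=x)&(q[:,0]<x+5)
        if k.sum()>3: print(x,k.sum(),'y',q[k][:,1].min().round(1),q[k][:,1].max().round(1),'z',np.percentile(q[k][:,2],[10,50,90]).round(1))
    return q
E
python3 - <<'E'
from h import *
for n in('w11','w12'):
    z=np.load(n+'.npz'); print(n); ringplane(z['im'],z['P'])
E
```

```text
w11
495 44 y 330.4 368.0 z [20.5 22.  37.7]
500 118 y 328.5 370.3 z [23.1 37.5 56.7]
505 39 y 327.3 370.4 z [25.3 28.3 30.9]
510 42 y 327.7 370.4 z [30.  32.3 34.1]
515 64 y 329.6 368.5 z [34.2 36.4 38.2]
520 111 y 332.2 364.7 z [38.3 39.9 41.3]
525 26 y 341.0 356.9 z [40.2 40.9 42.4]
w12
495 31 y 331.3 368.0 z [21.4 24.4 45.3]
500 102 y 327.8 370.3 z [23.1 35.7 56.2]
505 38 y 327.3 370.4 z [25.4 28.5 30.2]
510 42 y 327.7 370.4 z [30.  32.6 35.1]
515 65 y 329.5 368.6 z [34.6 36.8 38.4]
520 114 y 332.4 365.7 z [38.  40.  41.6]
525 24 y 342.0 356.0 z [40.  41.3 42.4]
```

Call:
arm_command(plan=[[[0,0,0.3,0,0,0,0.05],[0,0,0.5,0,0,0,0],[0,0,0.7,0,0,0,-0.06],[0,0,0.7,0,0,0,-0.12],[0,0,0.7,0,0,0,-0.17],[0,0,0.7,0,0,0,-0.18],[0,0,0.7,0,0,0,-0.18]]])

```text
time_s: 16.95
ee_pos: [0.5009, 0.3491, 0.1521]
eef_rot: [3.141, -0.025, 0.087]
force: [0.2, 1.2, -2.8]
grip_width: 0.0558
grip_force: 4.1
```

```bash
python3 - <<'E'
from h import *
im,P,T,p=tips('w13',zlo=95,xr=12,zhi=116); ringplane(im,P)
c,n,l,cen=ring_fit(im,P,T); print(c,n,cen)
E
```

```text
16.95 [0.5009 0.3491 0.1521] [ 3.1406 -0.025   0.087 ] [ 0.1873  1.1585 -2.7916] 0.05579766487300494 4.1203723778016865
95 19 x -5.1 -1.5 -0.6 y -13.4 -6.6 9.8 14.6 z 98.9
100 9 x -2.3 -2.1 -1.6 y -10.7 -7.8 10.0 13.8 z 105.0
105 15 x -5.5 -2.4 -2.0 y -9.9 -6.8 8.1 12.2 z 109.3
110 20 x -7.4 -3.6 -2.0 y -9.0 -5.0 7.3 11.3 z 114.8
495 52 y 331.4 368.0 z [20.6 22.5 40.1]
500 112 y 327.8 370.3 z [22.5 35.9 56.4]
505 36 y 327.5 370.4 z [25.8 28.6 31. ]
510 44 y 327.8 370.4 z [29.9 32.4 34.7]
515 61 y 329.5 368.6 z [34.2 36.3 38.1]
520 113 y 332.5 365.7 z [38.3 40.1 41.6]
525 24 y 340.0 356.0 z [40.1 41.3 42.7]
[508.0337 349.1374  16.8486] 641 [-2.2621 -0.5603]
```

The ring was already tilted before I closed the tips. The height feel pushed the lugs down, and the ring slid about 8 mm towards -x with its far side up on the post. I'll raise the tips clear and look again.

Call:
arm_command(plan=[[[0,0,-4,0,0,0,-0.18],[0,0,-9,0,0,0,-0.18],[0,0,-16,0,0,0,-0.18],[0,0,-25,0,0,0,-0.18],[-12,0,-30,0,0,0,-0.18],[-25,0,-30,0,0,0,-0.18],[-25,0,-30,0,0,0,-0.18]]])

```text
time_s: 17.7
ee_pos: [0.4739, 0.347, 0.1821]
eef_rot: [3.141, -0.025, 0.088]
force: [0.6, -0.4, -2.7]
grip_width: 0.0552
grip_force: 4.1
```

```bash
python3 - <<'E'
from h import *
im,P,T,p=tips('w14',zlo=95,xr=12,zhi=130); q=ringplane(im,P,rad=.034)
w=(q[:,2]<50)
for _ in range(6):
    A=np.c_[q[:,:2]-[515,349],np.ones(len(q))]; c=np.linalg.lstsq(A[w],q[w][:,2],rcond=None)[0]; r=q[:,2]-A@c; w=abs(r)<2
print('plane',c,w.sum(),q[w].min(0),q[w].max(0))
W=np.linalg.inv(T)@np.array([.506,.349,.03,1]); I=cams.camera_info('wrist')
u=int(I['fx']*W[0]/W[2]+I['cx']); v=int(I['fy']*W[1]/W[2]+I['cy']); print(u,v)
cv2.imwrite('pics/w14c.png',cv2.resize(im[v-38:v+37,u-50:u+50],(800,600),interpolation=cv2.INTER_CUBIC))
E
```

```text
17.7 [0.4739 0.347  0.1821] [ 3.1408 -0.0251  0.0878] [ 0.5887 -0.3887 -2.6824] 0.05523428864798275 4.119826073292643
95 14 x -7.6 -5.7 -4.7 y -12.4 -6.6 9.8 14.6 z 99.0
100 11 x -7.3 -6.4 -6.2 y -10.8 -7.8 9.1 13.9 z 104.8
105 14 x -10.0 -6.9 -6.3 y -9.9 -6.9 8.2 12.2 z 109.4
110 18 x -11.7 -7.4 -6.7 y -9.1 -5.9 7.3 11.4 z 114.1
115 16 x -12.0 -7.8 -6.9 y -8.1 -4.0 6.4 10.5 z 119.5
120 11 x -11.8 -8.6 -8.1 y -6.2 -4.1 5.4 7.5 z 124.9
125 7 x -11.1 -8.6 -8.5 y -7.3 -3.1 8.6 8.6 z 127.7
495 20 y 333.8 367.3 z [20.2 21.3 22.6]
500 44 y 328.8 369.7 z [21.4 23.6 26.1]
505 34 y 328.0 371.0 z [25.3 27.9 29.7]
510 40 y 327.4 370.0 z [29.  31.9 33.9]
515 49 y 329.4 369.1 z [33.7 35.7 37.7]
520 102 y 332.3 364.9 z [37.6 39.4 41.2]
525 33 y 339.5 358.7 z [40.6 41.3 42.3]
plane [ 0.7711  0.0667 33.5197] 314 [495.6429 327.437   20.0145] [527.2183 371.0073  42.8086]
319 162
```

View pics/w14c.png

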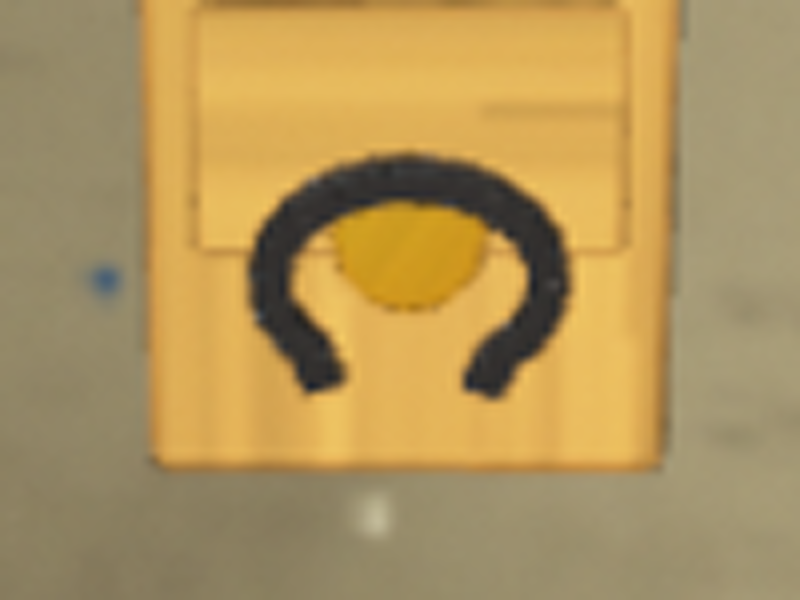

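The ring leans with its far side on the post top at (410,175) and the lug ends at (322,375) and (487,378). It only has to slide about 4–5 mm towards +x to drop round the post again, so I'll push the lug ends with half-spread tips.

Call:
arm_command(plan=[[[0,0,8,0,0,0,-0.05],[0,0,18,0,0,0,0.05],[0,0,28,0,0,0,0.1],[0,0,36,0,0,0,0.1],[3,0,40,0,0,0,0.1],[7,0,40,0,0,0,0.1],[11,0,40,0,0,0,0.1],[15,0,40,0,0,0,0.1],[18,0,40,0,0,0,0.1],[20,0,40,0,0,0,0.1],[20,0,40,0,0,0,0.1]]])

```text
time_s: 18.85
ee_pos: [0.4964, 0.3487, 0.142]
eef_rot: [3.141, -0.025, 0.087]
force: [0.4, -0.7, -2.2]
grip_width: 0.0422
grip_force: 4.7
```

```bash
python3 - <<'E'
from h import *
im,P,T,p=tips('w15',zlo=95,xr=12,zhi=130)
m=(abs(p[...,0]+6)<8)&(abs(p[...,1])<18)&(p[...,2]>110)&(p[...,2]<126); print(np.percentile(P[m][:,0],[50,90,97])*1e3,np.median(P[m][:,1]))
ringplane(im,P,rad=.034)
E
```

```text
18.85 [0.4964 0.3487 0.142 ] [ 3.1405 -0.025   0.0869] [ 0.445  -0.7107 -2.1815] 0.042200387080253234 4.747632347862236
95 17 x -9.8 -6.7 -5.6 y -16.5 -11.5 12.6 17.7 z 99.7
100 7 x -7.4 -7.0 -6.3 y -14.7 -11.8 13.0 17.0 z 104.0
105 85 x -7.8 9.8 12.0 y -14.0 1.1 1.1 16.1 z 109.8
110 68 x -10.9 8.6 11.8 y -21.2 -5.9 12.3 23.3 z 114.9
115 83 x -11.4 3.2 8.8 y -21.3 -10.2 11.4 22.6 z 120.0
120 90 x -11.3 -2.0 3.7 y -18.6 -9.3 9.6 18.9 z 124.9
125 41 x -12.0 -7.9 -2.1 y -14.8 -5.3 9.6 16.0 z 129.8
[495.038  500.1819 501.5865] 0.35660676712376355
490 77 y 331.8 363.5 z [28.8 46.6 56.6]
495 33 y 331.9 368.4 z [20.3 21.1 23. ]
500 45 y 328.6 370.5 z [21.9 24.4 26.8]
505 44 y 327.4 370.6 z [25.4 28.5 30.9]
510 41 y 327.5 370.7 z [30.  32.4 34.8]
515 73 y 329.4 368.8 z [34.4 36.8 38.6]
520 125 y 331.9 365.1 z [38.6 40.2 42.4]
525 21 y 341.4 355.8 z [40.5 41.4 42.6]
```

Call:
arm_command(plan=[[[1.5,0,0,0,0,0,0.1],[3,0,0,0,0,0,0.1],[4,0,0,0,0,0,0.1],[5,0,0,0,0,0,0.1],[6,0,0,0,0,0,0.1],[7,0,0,0,0,0,0.1],[7.5,0,0,0,0,0,0.1]]])

```text
time_s: 19.6
ee_pos: [0.5037, 0.3493, 0.1421]
eef_rot: [3.14, -0.025, 0.087]
force: [0.2, -0.2, -1.7]
grip_width: 0.0426
grip_force: 4.8
```

```bash
python3 - <<'E'
from h import *
im,P,T,p=tips('w16',zlo=95,xr=12,zhi=110)
ringplane(im,P,rad=.034)
E
```

```text
19.6 [0.5037 0.3493 0.1421] [ 3.1405 -0.0249  0.087 ] [ 0.2109 -0.2445 -1.6525] 0.04260736389032583 4.7596651094499975
95 15 x -11.6 -10.4 -9.5 y -15.6 -10.6 12.7 17.6 z 99.8
100 12 x -11.7 -0.1 11.2 y -16.5 -11.9 10.8 17.7 z 105.0
105 279 x -12.0 7.1 11.9 y -19.9 0.1 1.1 22.0 z 110.0
490 33 y 333.8 363.7 z [22.9 31.2 46.2]
495 44 y 332.1 367.5 z [20.6 45.8 54.3]
500 42 y 328.3 369.7 z [20.7 23.2 25.9]
505 39 y 327.8 370.8 z [24.4 28.  30.6]
510 41 y 328.4 370.8 z [30.8 33.2 36.2]
515 75 y 329.1 368.0 z [35.2 37.7 39.8]
520 114 y 333.1 364.2 z [39.3 41.4 43. ]
525 5 y 344.3 351.0 z [41.5 42.3 43. ]
```

Pushing at the lugs only swung the pliers: the push acts below the deck edge and jams. Pushing the far arc from inside the ring, just above the post top, acts above that edge, so I'll do that instead.

Call:
arm_command(plan=[[[-4,0,0,0,0,0,0.05],[-5,0,-10,0,0,0,-0.02],[-5,0,-22,0,0,0,-0.1],[-5,0,-35,0,0,0,-0.15],[0,0,-43,0,0,0,-0.17],[8,0,-43,0,0,0,-0.17],[17,0,-43,0,0,0,-0.17],[20,0,-43,0,0,0,-0.17],[20,0,-43,0,0,0,-0.17]]])

```text
time_s: 20.55
ee_pos: [0.5229, 0.3508, 0.1847]
eef_rot: [3.14, -0.024, 0.087]
force: [-0.4, 0.6, -1.2]
grip_width: 0.0552
grip_force: 4.1
```

```bash
python3 - <<'E'
from h import *
im,P,T,p=tips('w17',zlo=40,xr=25,zhi=130)
k=(abs(p[...,1])<12)&(p[...,2]>110)&(p[...,2]<129)&(P[...,2]>.05); print(P[k].max(0),P[k].min(0))
ringplane(im,P,rad=.034,zmax=.046)
E
```

```text
20.55 [0.5229 0.3508 0.1847] [ 3.14   -0.0238  0.0866] [-0.3677  0.5698 -1.2481] 0.05517211515302576 4.142020675353706
40 438 x -15.6 -3.6 2.3 y -16.6 0.8 1.6 18.3 z 45.0
45 127 x -17.5 1.6 3.4 y -16.9 0.0 0.8 18.5 z 49.7
50 83 x -14.3 1.2 3.0 y -17.2 0.0 0.9 18.3 z 55.0
55 47 x -14.8 0.8 2.4 y -17.0 0.0 1.7 17.8 z 59.1
80 16 x -7.4 -6.5 -6.0 y -10.2 -5.5 7.4 12.1 z 85.0
85 18 x -8.7 -7.0 -6.4 y -12.2 -6.5 6.6 13.2 z 90.0
90 20 x -10.0 -7.6 -6.9 y -12.5 -5.7 8.6 14.5 z 94.9
95 15 x -11.4 -7.9 -7.2 y -13.6 -6.8 7.8 14.6 z 98.8
100 4 x -9.8 -8.8 -8.4 y -11.8 -7.8 9.0 11.9 z 104.3
105 16 x -12.5 -9.2 -9.0 y -10.9 -6.9 8.1 11.0 z 109.9
110 20 x -14.7 -10.0 -9.5 y -10.1 -6.1 7.2 11.2 z 114.4
115 12 x -15.7 -12.5 -10.0 y -7.2 -5.1 6.3 7.3 z 119.9
120 15 x -15.1 -11.7 -10.8 y -6.3 -4.2 5.3 9.6 z 124.4
125 9 x -12.3 -11.2 -10.8 y -7.4 -4.2 5.4 8.6 z 127.3
[0.5169 0.3601 0.0743] [0.5103 0.3389 0.0572]
495 9 y 361.7 367.6 z [20.5 21.3 23.1]
500 29 y 328.7 370.1 z [21.6 24.1 27. ]
505 26 y 327.8 370.3 z [26.6 28.8 31. ]
510 30 y 328.5 370.3 z [30.8 32.9 36.2]
515 56 y 330.4 368.2 z [35.6 37.7 39.8]
520 79 y 333.3 363.8 z [39.3 41.4 42.6]
```

Call:
arm_command(plan=[[[0,0,6,0,0,0,-0.17],[0,0,12,0,0,0,-0.17],[0,0,18,0,0,0,-0.17],[0,0,20,0,0,0,-0.17],[3,0,20,0,0,0,-0.17],[5,0,20,0,0,0,-0.17],[7,0,20,0,0,0,-0.17],[9,0,20,0,0,0,-0.17],[11,0,20,0,0,0,-0.17],[13,0,20,0,0,0,-0.17],[14,0,20,0,0,0,-0.17]]])

```text
time_s: 21.7
ee_pos: [0.5371, 0.3523, 0.166]
eef_rot: [3.14, -0.025, 0.087]
force: [-0.5, -1.1, -2.2]
grip_width: 0.0551
grip_force: 4.1
```

```bash
python3 - <<'E'
from h import *
im,P,T,p=tips('w18',zlo=80,xr=25,zhi=112)
ringplane(im,P,rad=.04,zmax=.046)
E
```

```text
21.7 [0.5371 0.3523 0.166 ] [ 3.1405 -0.025   0.0869] [-0.4923 -1.0956 -2.1583] 0.055088991551276174 4.148301926907152
80 5 x -12.9 -12.8 -12.4 y -8.3 -7.3 8.5 10.4 z 84.8
85 12 x -14.3 -13.3 -13.1 y -11.3 -6.5 7.7 12.4 z 89.9
90 15 x -16.0 -14.3 -13.9 y -12.4 -5.7 8.7 13.6 z 94.9
95 9 x -16.9 -15.8 -14.6 y -12.6 -7.7 7.9 14.7 z 98.7
100 9 x -16.9 -16.2 -16.1 y -10.9 -7.9 9.1 13.0 z 104.9
105 13 x -19.3 -17.2 -16.9 y -10.1 -6.9 8.2 12.3 z 109.5
110 4 x -20.9 -19.5 -17.8 y -6.1 -6.1 -6.0 -6.0 z 111.4
505 9 y 365.2 370.7 z [29.7 30.3 31.7]
510 37 y 328.5 369.9 z [30.9 32.6 35.2]
515 55 y 329.2 367.7 z [34.6 36.7 39.5]
520 94 y 332.0 364.6 z [38.6 40.1 42.1]
525 15 y 340.2 354.2 z [40.1 41.4 42.6]
```

The light grip lets the pliers swing, so they can't push. I'll squeeze them fully for a rigid hold and push the middle of the far arc with one tip only.

Call:
arm_command(plan=[[[-4,0,-4,0,0,0,-0.17],[-8,0,-14,0,0,0,-0.17],[-8,0,-25,0,0,0,-0.1],[-8,0,-30,0,0,0,0.1],[-8,0,-30,0,0,0,0.3],[-8,0,-30,0,0,0,0.5],[-8,0,-30,0,0,0,1],[-8,0,-30,0,0,0,1]]])

```text
time_s: 22.55
ee_pos: [0.5281, 0.3514, 0.1953]
eef_rot: [3.14, -0.024, 0.087]
force: [-0.8, 0.3, -1.8]
grip_width: 0.0216
grip_force: 35.0
```

```bash
python3 - <<'E'
from h import *
im,P,T,p=tips('w19',zlo=40,xr=35,zhi=132)
ringplane(im,P,rad=.04,zmax=.046)
E
```

```text
22.55 [0.5281 0.3514 0.1953] [ 3.1402 -0.0243  0.087 ] [-0.7913  0.3404 -1.7627] 0.02156044909940047 34.990713000297546
40 32 x -13.0 -4.4 -3.7 y -9.4 -2.3 0.9 9.6 z 44.9
45 349 x -18.7 -2.4 1.5 y -16.8 0.1 0.9 17.9 z 49.9
50 124 x -19.1 0.1 1.7 y -17.1 0.1 0.9 18.0 z 55.0
55 66 x -15.8 -0.5 1.3 y -16.6 0.1 0.9 18.5 z 59.9
60 55 x -16.5 -1.2 -0.5 y -16.9 -5.8 6.9 18.0 z 65.0
65 6 x -11.5 -10.6 -1.6 y -12.2 -12.2 12.3 15.7 z 67.9
85 10 x -8.9 -8.6 -8.2 y -15.9 -13.0 14.1 17.1 z 89.9
90 26 x -13.4 -9.9 -8.7 y -20.1 -15.3 15.3 22.3 z 94.9
95 23 x -16.0 -10.6 -9.4 y -21.4 -17.5 16.5 22.6 z 99.8
100 4 x -11.2 -11.1 -10.7 y -20.8 -19.8 20.9 21.9 z 103.7
105 10 x -12.5 -11.5 -11.0 y -21.1 -17.0 19.2 22.2 z 109.0
110 11 x -13.6 -12.1 -11.6 y -20.4 -17.2 18.4 22.6 z 113.3
115 8 x -12.6 -12.4 -11.9 y -20.7 -17.6 18.8 21.9 z 117.9
125 11 x -18.4 -14.1 -13.8 y -21.3 -17.0 19.3 22.6 z 128.2
495 11 y 333.7 367.2 z [20.3 21.2 22. ]
500 24 y 328.0 369.8 z [21.7 23.  26.1]
505 27 y 327.5 369.9 z [25.3 27.7 31.1]
510 28 y 328.1 370.0 z [30.8 33.3 35.3]
515 46 y 329.9 367.8 z [35.2 37.4 39.4]
520 76 y 333.0 363.3 z [39.2 41.  42.5]
```

Call:
arm_command(plan=[[[-7,-10,0,0,0.04,0,1],[-14,-20.4,0,0,0.085,0,1],[-14,-20.4,0,0,0.085,0,1],[-14,-20.4,0,0,0.085,0,1],[-14,-20.4,10,0,0.085,0,1],[-14,-20.4,20,0,0.085,0,1],[-14,-20.4,27,0,0.085,0,1],[-14,-20.4,29.5,0,0.085,0,1],[-14,-20.4,29.5,0,0.085,0,1]]])

```text
time_s: 23.5
ee_pos: [0.5132, 0.3705, 0.1653]
eef_rot: [3.14, -0.109, 0.087]
force: [0.2, 0.1, -1.7]
grip_width: 0.0215
grip_force: 35.0
```

```bash
python3 - <<'E'
from h import *
im,P,T,p=tips('w20',zlo=80,xr=14,zhi=127)
for lo in(110,116,122):
    k=(abs(p[...,1]-20)<4)&(abs(p[...,0]+5)<6)&(p[...,2]>lo)&(p[...,2]<lo+6); print(lo,k.sum(),P[k].min(0),P[k].max(0))
ringplane(im,P,rad=.04,zmax=.046)
W=np.linalg.inv(T)@np.array([.506,.349,.03,1]); I=cams.camera_info('wrist')
u=int(I['fx']*W[0]/W[2]+I['cx']); v=int(I['fy']*W[1]/W[2]+I['cy']); print(u,v)
cv2.imwrite('pics/w20c.png',cv2.resize(im[v-45:v+45,u-60:u+60],(800,600),interpolation=cv2.INTER_CUBIC))
E
```

```text
23.5 [0.5132 0.3705 0.1653] [ 3.14   -0.109   0.0869] [ 0.2339  0.075  -1.6758] 0.0214625412778516 34.99069154262543
85 13 x -9.7 -8.3 -8.0 y -17.1 -13.1 15.8 19.9 z 90.0
90 25 x -13.2 -9.7 -8.4 y -20.4 -15.3 15.2 22.2 z 95.0
95 19 x -13.6 -10.1 -9.2 y -21.5 -15.5 16.5 22.6 z 100.0
100 4 x -11.3 -11.0 -10.5 y -20.8 -19.9 20.8 21.9 z 104.1
105 10 x -12.0 -11.1 -10.9 y -21.2 -17.1 19.0 22.2 z 109.1
110 11 x -13.7 -11.7 -11.5 y -20.5 -17.5 18.3 22.5 z 113.0
115 8 x -12.5 -12.1 -11.6 y -20.9 -17.7 18.6 21.7 z 118.0
120 93 x -13.1 -5.4 -2.3 y -19.1 -19.1 7.4 29.5 z 125.0
125 43 x -13.9 -9.3 -2.6 y -21.4 -18.2 5.3 29.8 z 126.8Traceback (most recent call last):
  File "<stdin>", line 4, in <module>
    return umr_minimum(a, axis, None, out, keepdims, initial, where)
ValueError: zero-size array to reduction operation minimum which has no identity
```

Call:
arm_command(plan=[[[5,0,0.5,0,0,0,1],[8,0,0.9,0,0,0,1],[10,0,1.1,0,0,0,1],[12,0,1.3,0,0,0,1],[14,0,1.5,0,0,0,1],[15,0,1.6,0,0,0,1],[16,0,1.7,0,0,0,1],[17,0,1.8,0,0,0,1],[17,0,1.8,0,0,0,1]]])

```text
time_s: 24.45
ee_pos: [0.5303, 0.3722, 0.166]
eef_rot: [3.141, -0.11, 0.087]
force: [-0.3, -0.9, -1.0]
grip_width: 0.0215
grip_force: 35.0
```

Call:
arm_command(plan=[[[0,0,-15,0,0,0,1],[0,0,-40,0,0,0,1],[-20,0,-40,0,0,0,1],[-20,0,-40,0,0,0,1]]])

```text
time_s: 24.85
ee_pos: [0.505, 0.3704, 0.2054]
eef_rot: [3.141, -0.111, 0.088]
force: [0.5, -0.5, -1.8]
grip_width: 0.0216
grip_force: 35.0
```

```bash
python3 - <<'E'
from h import *
im,P,T,p=tips('w21',zlo=105,xr=25,zhi=131)
ringplane(im,P,rad=.04,zmax=.046)
W=np.linalg.inv(T)@np.array([.506,.349,.03,1]); I=cams.camera_info('wrist')
u=int(I['fx']*W[0]/W[2]+I['cx']); v=int(I['fy']*W[1]/W[2]+I['cy']); print(u,v)
cv2.imwrite('pics/w21c.png',cv2.resize(im[v-45:v+45,u-60:u+60],(800,600),interpolation=cv2.INTER_CUBIC))
E
```

```text
24.85 [0.505  0.3704 0.2054] [ 3.1415 -0.1113  0.0878] [ 0.4569 -0.4901 -1.7708] 0.02164957486227413 34.9906986951828
105 10 x -11.8 -11.0 -10.4 y -20.9 -16.8 19.4 22.4 z 109.9
110 11 x -13.2 -11.4 -11.1 y -20.3 -17.1 18.7 22.7 z 114.3
115 8 x -12.2 -11.9 -11.4 y -20.5 -17.4 19.1 22.0 z 119.0
125 11 x -18.0 -13.9 -13.0 y -21.2 -16.8 19.5 22.8 z 129.5
490 24 y 334.3 362.9 z [30.1 31.  31.7]
495 38 y 331.4 365.8 z [30.5 31.1 32.2]
500 34 y 329.3 368.7 z [30.3 31.2 32. ]
505 34 y 328.4 370.4 z [30.2 31.3 32.5]
510 32 y 327.7 370.8 z [30.6 31.4 32.1]
515 32 y 328.3 370.9 z [30.2 31.  31.8]
520 36 y 329.9 369.1 z [29.8 30.9 31.6]
525 64 y 332.9 366.9 z [30.1 31.  32.2]
530 46 y 338.3 361.4 z [30.2 31.3 31.8]
336 198
```

The ring is lying flat round the post again, with its top at 31.2 mm everywhere. I'll ease the pliers slowly and measure ring and tips afresh.

Call:
arm_command(plan=[[[0,20.4,0,0,0,0,0.4],[0,20.4,0,0,0,0,0.2],[0,20.4,0,0,0,0,0.05],[0,20.4,0,0,0,0,-0.05],[0,20.4,0,0,0,0,-0.12],[0,20.4,0,0,0,0,-0.17],[0,20.4,0,0,0,0,-0.17]]])

```text
time_s: 25.6
ee_pos: [0.5078, 0.35, 0.2035]
eef_rot: [3.14, -0.11, 0.087]
force: [-0.7, -0.4, -2.5]
grip_width: 0.0552
grip_force: 4.1
```

```bash
cat >> h.py <<'E'
def report(name):
    im,P,T,p=tips(name,zlo=80,xr=25,zhi=133)
    o=ctrl.get_obs(); 
    # pliers tilt in world: front edge of levers/tips against height, y within tips
    k=(abs(p[...,1])<24)&(abs(p[...,0])<24)&(p[...,2]>80)&(p[...,2]<130)&(P[...,2]>.036); q=P[k]*1e3
    zs=np.arange(q[:,2].min(),q[:,2].max()-2,4); print('world z, x front, ymid:',[(int(z),q[(q[:,2]>=z)&(q[:,2]<z+4)][:,0].max().round(1),((q[(q[:,2]>=z)&(q[:,2]<z+4)][:,1].max()+q[(q[:,2]>=z)&(q[:,2]<z+4)][:,1].min())/2).round(1)) for z in zs if ((q[:,2]>=z)&(q[:,2]<z+4)).sum()>2],'toe',q[:,2].min())
    return im,P,T,p
E
python3 - <<'E'
from h import *
im,P,T,p=report('w22')
g=cv2.cvtColor(im,cv2.COLOR_BGR2GRAY);s=cv2.cvtColor(im,cv2.COLOR_BGR2HSV)[...,1]
m=(g<90)&(s<90)&(np.hypot(P[...,0]-.511,P[...,1]-.349)<.035)&(abs(P[...,2]-.031)<.003); q=P[m][:,:2]*1e3
c=[512,349.]
for _ in range(5):
    k=q[:,0]-c[0]>-8; f=least_squares(lambda c:np.hypot(q[k,0]-c[0],q[k,1]-c[1])-19.5,c); c=f.x
print('ring',c,m.sum(),f.fun.std(),q.min(0),q.max(0))
d=q-c; l=d[:,0]<-13
for s in(-1,1):
    e=d[l&(d[:,1]*s>0)]; print(s,len(e),e.mean(0),e.min(0),e.max(0),'inner',np.sort(abs(e[:,1]))[:5])
cen=d.mean(0); print('yaw by centroid',np.arctan2(cen[1],cen[0]))
E
```

```text
25.6 [0.5078 0.35   0.2035] [ 3.1405 -0.1099  0.0873] [-0.6896 -0.3932 -2.503 ] 0.05515220364845619 4.14434956619516
80 8 x -8.6 -8.2 -7.8 y -8.2 -5.4 9.4 12.2 z 83.8
85 16 x -10.2 -9.2 -8.6 y -10.2 -4.5 8.6 14.3 z 89.6
90 19 x -12.0 -9.8 -9.1 y -11.4 -5.6 8.7 15.6 z 94.8
95 13 x -11.7 -10.2 -9.5 y -11.5 -4.7 10.8 15.7 z 99.1
100 9 x -12.6 -11.2 -11.1 y -9.8 -6.8 10.1 14.1 z 105.0
105 13 x -15.1 -12.0 -11.6 y -8.9 -5.8 9.3 13.3 z 110.0
110 19 x -17.1 -13.4 -11.6 y -8.0 -4.0 8.4 12.5 z 114.9
115 14 x -18.5 -12.9 -12.4 y -7.2 -4.0 8.4 11.6 z 119.2
120 12 x -18.0 -15.4 -13.5 y -3.0 -3.0 7.5 9.7 z 124.6
125 16 x -19.0 -14.8 -13.9 y -6.2 -2.0 6.6 10.8 z 127.4
world z, x front, ymid: [(74, np.float64(508.8), np.float64(347.5)), (78, np.float64(508.3), np.float64(347.4)), (82, np.float64(509.1), np.float64(347.6)), (86, np.float64(509.0), np.float64(347.1)), (90, np.float64(509.2), np.float64(347.7)), (94, np.float64(508.9), np.float64(348.7)), (98, np.float64(509.3), np.float64(347.2)), (102, np.float64(509.7), np.float64(347.7)), (106, np.float64(510.0), np.float64(347.7)), (110, np.float64(509.8), np.float64(348.3)), (114, np.float64(509.8), np.float64(348.3)), (118, np.float64(509.9), np.float64(347.9))] toe 74.84663441780515
ring [511.6029 349.3629] 307 1.3815846418657818 [491.4295 327.7577] [533.4112 370.8901]
-1 1 [-13.7855 -16.5877] [-13.7855 -16.5877] [-13.7855 -16.5877] inner [16.5877]
1 20 [-16.2225  12.9234] [-20.1735  10.2374] [-13.824   15.2774] inner [10.2374 10.3298 11.333  11.4443 11.5548]
yaw by centroid 0.23462510335568637
```

```bash
python3 - <<'E'
from h import *
z=np.load('w21.npz'); im,P=z['im'],z['P']
g=cv2.cvtColor(im,cv2.COLOR_BGR2GRAY);s=cv2.cvtColor(im,cv2.COLOR_BGR2HSV)[...,1]
m=(g<90)&(s<90)&(np.hypot(P[...,0]-.511,P[...,1]-.349)<.035)&(abs(P[...,2]-.031)<.004); q=P[m][:,:2]*1e3
c=[512,349.]
for _ in range(6):
    k=q[:,0]-c[0]>-8; f=least_squares(lambda c:np.hypot(q[k,0]-c[0],q[k,1]-c[1])-19.5,c); c=f.x
print('ring',c,m.sum(),f.fun.std(),q.min(0),q.max(0))
for yaw in (.03,.06,.09,.12,.15):
    d=(q-c)@np.array([[np.cos(yaw),-np.sin(yaw)],[np.sin(yaw),np.cos(yaw)]]); l=d[:,0]<-12
    print(yaw,[(len(e),e.min(0).round(1),e.max(0).round(1)) for e in (d[l&(d[:,1]*s>0)] for s in(-1,1))],'asym',d[:,1].mean().round(2), (d[l][:,1].max()+d[l][:,1].min()).round(2))
E
```

```text
ring [512.1977 349.4014] 340 1.3874130040663113 [490.9125 327.6611] [533.974  370.9178]
0.03 [(31, array([-20.6, -17.6]), array([-12.7,  -9.5])), (31, array([-21. ,  10.2]), array([-12.2,  16.8]))] asym 0.18 -0.8
0.06 [(36, array([-20.9, -17.2]), array([-12.1,  -8.9])), (27, array([-20.6,  10.8]), array([-12.8,  17.2]))] asym 0.1 -0.07
0.09 [(36, array([-21.3, -16.8]), array([-12.5,  -8.3])), (27, array([-20.2,  11.4]), array([-12.4,  17.5]))] asym 0.01 0.7
0.12 [(36, array([-21.6, -16.5]), array([-12.9,  -7.7])), (25, array([-19.8,  11.9]), array([-12. ,  16.8]))] asym -0.07 0.31
0.15 [(41, array([-21.9, -17.3]), array([-12.1,  -7.1])), (22, array([-19.4,  12.4]), array([-12.6,  17.2]))] asym -0.16 -0.12
```

Call:
arm_command(plan=[[[-2,-0.4,3,0,0,0.01,-0.17],[-5,-0.8,8,0,0,0.027,-0.17],[-8,-1.2,15,0,0,0.027,-0.17],[-11,-1.5,22,0,0,0.027,-0.17],[-13,-1.5,28,0,0,0.027,-0.17],[-14.3,-1.5,32,0,0,0.027,-0.17],[-14.8,-1.5,33.6,0,0,0.027,-0.17],[-14.8,-1.5,33.6,0,0,0.027,-0.17]]])

```text
time_s: 26.45
ee_pos: [0.4967, 0.3502, 0.1684]
eef_rot: [-3.14, -0.11, 0.06]
force: [0.1, 0.3, -1.8]
grip_width: 0.0551
grip_force: 4.1
```

```bash
python3 - <<'E'
from h import *
im,P,T,p=report('w23')
E
```

```text
26.45 [0.4967 0.3502 0.1684] [-3.1398 -0.1098  0.06  ] [ 0.1176  0.269  -1.8124] 0.055124086369601255 4.1434628795832396
85 15 x -9.6 -8.6 -8.2 y -10.4 -5.6 8.5 13.2 z 89.8
90 18 x -11.1 -9.2 -8.4 y -11.6 -4.8 9.6 15.5 z 95.0
95 11 x -10.9 -9.6 -9.0 y -11.7 -6.7 8.8 15.6 z 99.0
100 5 x -10.7 -10.6 -10.4 y -10.9 -6.9 10.9 13.8 z 102.5
105 15 x -14.1 -11.4 -10.8 y -10.0 -6.0 9.1 13.1 z 109.5
110 16 x -16.8 -12.1 -11.4 y -8.1 -5.1 8.3 12.3 z 114.9
115 16 x -17.4 -12.6 -11.6 y -7.2 -4.1 7.4 11.4 z 119.7
120 13 x -18.5 -14.6 -13.0 y -4.2 -3.1 6.4 8.5 z 124.9
125 13 x -18.4 -15.5 -13.7 y -6.4 -2.1 6.4 10.7 z 127.3
world z, x front, ymid: [(40, np.float64(497.6), np.float64(348.3)), (44, np.float64(497.7), np.float64(348.4)), (48, np.float64(498.2), np.float64(347.9)), (52, np.float64(498.1), np.float64(348.0)), (56, np.float64(498.3), np.float64(349.4)), (60, np.float64(498.4), np.float64(349.0)), (64, np.float64(498.3), np.float64(349.0)), (68, np.float64(498.8), np.float64(348.5)), (72, np.float64(499.2), np.float64(348.5)), (76, np.float64(498.8), np.float64(348.5)), (80, np.float64(498.5), np.float64(348.6))] toe 40.21751710496624
```

Call:
arm_command(plan=[[[-0.4,0,4,0,0,0,-0.17],[-0.9,0,8,0,0,0,-0.17],[-1.3,0,12,0,0,0,-0.17],[-1.6,0,14.5,0,0,0,-0.17],[-1.7,0,15.5,0,0,0,-0.17],[-1.7,0,15.5,0,0,0,-0.17]]])

```text
time_s: 27.1
ee_pos: [0.4967, 0.3503, 0.1529]
eef_rot: [-3.14, -0.11, 0.06]
force: [0.3, 0.6, -2.0]
grip_width: 0.0555
grip_force: 4.2
```

```bash
python3 - <<'E'
from h import *
im,P,T,p=report('w24'); ringplane(im,P,c0=(.512,.349),zmax=.045,rad=.034)
E
```

```text
27.1 [0.4967 0.3503 0.1529] [-3.1397 -0.1098  0.06  ] [ 0.3433  0.5748 -2.0313] 0.05551200313095248 4.173379463609308
85 12 x -9.1 -8.6 -8.2 y -9.4 -5.6 9.4 13.3 z 89.6
90 19 x -10.9 -9.2 -8.8 y -11.5 -4.7 8.6 14.5 z 94.7
95 13 x -11.6 -10.0 -9.5 y -11.7 -6.7 8.8 15.6 z 99.2
100 9 x -11.5 -11.0 -10.7 y -10.9 -6.9 10.1 13.9 z 104.7
105 12 x -13.8 -11.5 -11.2 y -9.0 -6.0 9.2 13.1 z 109.9
110 17 x -16.7 -12.3 -11.4 y -8.1 -4.1 8.3 12.3 z 115.0
115 271 x -17.5 9.5 23.2 y -16.3 1.1 2.1 19.5 z 120.0
120 642 x -18.0 6.2 22.9 y -27.0 -0.9 0.1 25.3 z 125.0
125 684 x -18.6 16.3 24.8 y -28.0 0.1 1.1 29.6 z 129.8
world z, x front, ymid: [(36, np.float64(533.1), np.float64(351.2)), (40, np.float64(498.3), np.float64(347.4)), (44, np.float64(498.1), np.float64(348.5)), (48, np.float64(498.1), np.float64(349.0)), (52, np.float64(498.3), np.float64(348.5)), (56, np.float64(498.7), np.float64(348.4)), (60, np.float64(498.7), np.float64(348.5)), (64, np.float64(498.6), np.float64(348.6))] toe 36.015480279634026
492 57 y 333.3 365.4 z [26.5 28.8 41.6]
497 64 y 330.5 368.8 z [27.6 28.5 35.5]
502 44 y 328.8 369.9 z [28.2 29.8 30.7]
507 49 y 328.0 371.1 z [29.9 31.1 32.2]
512 43 y 328.5 371.2 z [31.3 32.3 33.2]
517 48 y 328.8 369.4 z [32.7 33.8 34.9]
522 75 y 331.4 367.5 z [33.7 35.  36. ]
527 108 y 335.9 363.4 z [35.3 36.3 37.1]
532 4 y 344.4 347.5 z [36.1 36.8 37.2]
```

```bash
python3 - <<'E'
from h import *
z=np.load('w24.npz'); im,P=z['im'],z['P']
g=cv2.cvtColor(im,cv2.COLOR_BGR2GRAY);s=cv2.cvtColor(im,cv2.COLOR_BGR2HSV)[...,1]
m=(g<90)&(s<90)&(np.hypot(P[...,0]-.512,P[...,1]-.349)<.035)&(P[...,2]>.02)&(P[...,2]<.04); q=P[m]*1e3
w=q[:,0]>500
A=np.c_[q[:,:2]-[512,349],np.ones(len(q))]
for _ in range(5):
    c=np.linalg.lstsq(A[w],q[w][:,2],rcond=None)[0]; r=q[:,2]-A@c; w=abs(r)<1.2
print('plane',c,w.sum())
# map of the lug area: every pixel with height and brightness
k=(abs(P[...,0]-.496)<.009)&(abs(P[...,1]-.349)<.02)&(P[...,2]<.05)
v,u=np.where(k); print(u.min(),u.max(),v.min(),v.max())
for vv in range(v.min(),v.max()+1):
    print(vv,' '.join(f'{P[vv,uu,2]*1e3:2.0f}{"#" if g[vv,uu]<60 else "+" if g[vv,uu]<90 and s[vv,uu]<90 else "o" if s[vv,uu]<90 else "."}' for uu in range(u.min(),u.max()+1)))
print('y of cols',P[v.min()+3,u.min():u.max()+1:4,1].round(4))
E
```

```text
plane [ 0.2619  0.0252 31.6386] 421
302 339 195 211
195 30+ 31+ 31+ 30. 10. 10. 12. 10. 11.  9. 11. 11. 33. 34. 33. 33. 35. 34. 35. 35. 34. 35. 33. 34. 35. 34. 34. 12. 10. 11. 11. 10.  9.  9. 11. 30# 29+ 30+
196 32+ 30+ 31+ 31+ 29. 10. 10. 11. 10.  9.  9. 10. 11. 32. 35. 35. 35. 34. 36. 34. 34. 34. 33. 34. 34. 34.  9. 11. 10. 10. 11. 11. 10. 11. 27. 31+ 30+ 30+
197 31+ 30+ 31+ 30# 30. 10. 12. 11. 10. 10.  9. 11. 10. 11. 10. 36. 33. 34. 35. 35. 34. 35. 34. 34. 10. 10. 10. 10. 10. 10. 11.  9. 13. 10. 29+ 31+ 30+ 30+
198 31+ 30+ 28+ 30+ 30. 27. 10. 11. 10. 11. 11.  9.  9. 11. 10.  9. 10. 10.  9. 34. 34. 11. 11. 11. 11. 10. 11. 11. 10. 10. 11. 10. 10. 26. 29# 29+ 30+ 30+
199 30+ 29+ 30+ 30+ 29+ 29. 11. 10. 10. 11. 10. 10. 11.  9.  9.  9. 10. 12. 10. 10. 11. 10. 12.  9.  9. 11. 11.  9.  9. 10. 11. 11. 11. 28+ 30+ 28+ 30+ 28+
200 28+ 30# 29+ 29+ 29+ 30# 28. 10. 10. 10. 10. 10. 11.  9. 10. 11. 10.  9. 11.  9. 11. 12. 12. 11. 11.  9. 11. 10. 11. 10. 11. 10. 26. 29# 28+ 29+ 30+ 30#
201 29. 28# 30+ 30+ 29+ 29+ 30+ 26. 11. 10. 11. 10. 10. 10. 10. 10.  9. 10. 10. 10. 11. 10. 10. 11. 10. 11. 10. 
[... 985 characters left out ...]
0. 10. 11. 10. 27. 28+ 27+ 27+ 45+ 44+ 45+ 44+ 42+ 37# 30. 26. 10. 10. 10.  9. 11. 11. 10. 26o 33+ 38+ 42+ 45+ 45+ 45+ 45+ 27# 26+ 25. 11. 11. 11. 10.
209 12. 10. 10. 10. 10. 26+ 49+ 49# 53# 49+ 49+ 44+ 41# 35# 31. 25. 10. 10. 10. 11. 10. 10. 10. 27. 32+ 37+ 41+ 48+ 49+ 49# 48# 50+ 26+ 26. 11. 10. 10. 11.
210 10.  9. 11. 11.  9. 53# 55# 57# 59# 57# 57# 45# 40# 36+ 31. 10. 11. 10. 10. 10. 10.  9. 10. 11. 32o 37+ 44+ 55# 58# 58# 58# 57# 56. 11. 11. 10.  9.  9.
211  9. 10. 10. 11.  9. 57+ 58# 61# 63# 62# 63# 58# 41+ 36. 10. 11. 10. 10. 11. 11. 10. 11. 10. 10. 10. 38+ 55# 61# 62# 62# 62# 61# 59. 55. 10. 10. 10. 10.
y of cols [0.3688 0.3646 0.3608 0.3564 0.3519 0.3479 0.343  0.3385 0.334  0.331 ]
```

The height map shows the cause: the toe span is about 19 mm, so the toes drag on the lugs when they go in from above. The base is low in front of the ring, so I'll come out and slide the notches in from the -x side at ring height, opened a little more.

Call:
arm_command(plan=[[[0.1,0,-1,0,0,0,-0.19],[0.3,0,-3,0,0,0,-0.21],[0.6,0,-6,0,0,0,-0.21],[1.1,0,-10,0,0,0,-0.21],[1.5,0,-14,0,0,0,-0.21],[-1.5,0,-15,0,0,0,-0.21],[-5.5,0,-15.3,0,0,0,-0.21],[-9.5,0,-15.7,0,0,0,-0.21],[-12.5,0,-16,0,0,0,-0.21],[-14,0,-16.2,0,0,0,-0.21],[-14,0,-16.2,0,0,0,-0.21]]])

```text
time_s: 28.25
ee_pos: [0.4809, 0.3493, 0.1676]
eef_rot: [-3.14, -0.11, 0.06]
force: [-0.2, -0.0, -2.2]
grip_width: 0.0568
grip_force: 4.1
```

```bash
cat >> h.py <<'E'
def ring2(im,P,c0=(.512,.349),zc=.031):
    g=cv2.cvtColor(im,cv2.COLOR_BGR2GRAY);s=cv2.cvtColor(im,cv2.COLOR_BGR2HSV)[...,1]
    m=(g<90)&(s<90)&(np.hypot(P[...,0]-c0[0],P[...,1]-c0[1])<.035)&(abs(P[...,2]-zc)<.008); q=P[m]*1e3
    A=np.c_[q[:,:2]-q[:,:2].mean(0),np.ones(len(q))]; w=np.ones(len(q),bool)
    for _ in range(6): pl=np.linalg.lstsq(A[w],q[w][:,2],rcond=None)[0]; w=abs(q[:,2]-A@pl)<2
    q=q[w]; c=np.array(c0)*1e3
    for _ in range(6):
        k=q[:,0]-c[0]>-8; f=least_squares(lambda c:np.hypot(q[k,0]-c[0],q[k,1]-c[1])-19.5,c); c=f.x
    d=q[:,:2]-c; l=d[:,0]<-12
    print('ring c',c,'plane',pl,'n',len(q),[(len(e),e.min(0).round(1),e.max(0).round(1)) for e in (d[l&(d[:,1]*s>0),:2] for s in(-1,1)) if len(e)])
E
python3 - <<'E'
from h import *
im,P,T,p=report('w25'); ring2(im,P)
E
```

```text
28.25 [0.4809 0.3493 0.1676] [-3.1397 -0.1099  0.0601] [-0.2438 -0.0094 -2.2262] 0.05679970604724377 4.051453066058457
80 7 x -8.5 -8.1 -7.7 y -8.3 -5.5 9.3 11.2 z 84.0
85 16 x -10.6 -9.0 -8.2 y -10.4 -4.6 7.6 13.3 z 89.9
90 19 x -11.6 -9.7 -8.6 y -11.4 -4.7 9.6 14.5 z 95.0
95 13 x -13.4 -10.2 -9.4 y -11.6 -6.7 8.8 15.7 z 98.4
100 7 x -12.1 -11.2 -10.9 y -10.7 -5.9 11.1 13.0 z 104.8
105 17 x -15.2 -11.8 -11.5 y -9.9 -5.0 8.2 12.2 z 109.7
110 18 x -17.4 -12.6 -12.0 y -9.1 -4.0 8.2 11.4 z 114.8
115 13 x -18.2 -14.6 -12.6 y -6.2 -3.0 7.3 10.5 z 119.0
120 14 x -18.5 -14.9 -13.1 y -4.1 -2.0 6.4 8.5 z 123.1
125 15 x -18.4 -14.1 -13.8 y -5.3 -2.1 5.4 9.7 z 127.5
world z, x front, ymid: [(38, np.float64(481.4), np.float64(347.3)), (42, np.float64(481.5), np.float64(347.4)), (46, np.float64(482.0), np.float64(347.4)), (50, np.float64(481.9), np.float64(347.4)), (54, np.float64(482.0), np.float64(348.0)), (58, np.float64(482.0), np.float64(348.0)), (62, np.float64(480.9), np.float64(357.8)), (66, np.float64(482.4), np.float64(347.4)), (70, np.float64(482.7), np.float64(347.9)), (74, np.float64(482.8), np.float64(348.0)), (78, np.float64(482.6), np.float64(347.5)), (82, np.float64(482.8), np.float64(348.1))] toe 38.98635735552186
ring c [511.6562 349.4786] plane [ 0.0024 -0.0017 31.6034] n 442 [(39, array([-20.6, -17.4]), array([-12.5, -10.2])), (43, array([-22.3,   9.4]), array([-12.2,  17.5]))]
```

Call:
arm_command(plan=[[[-0.5,0,4,0,0,0,-0.21],[-1,-0.2,9,0,0,0,-0.21],[-1.5,-0.4,13,0,0,0,-0.21],[-1.6,-0.4,14.7,0,0,0,-0.21],[0,-0.4,14.9,0,0,0,-0.21],[2.5,-0.4,15.1,0,0,0,-0.21],[5,-0.4,15.4,0,0,0,-0.21],[8,-0.4,15.7,0,0,0,-0.21],[11,-0.4,16.1,0,0,0,-0.21],[13,-0.4,16.3,0,0,0,-0.21],[14,-0.4,16.4,0,0,0,-0.21],[14,-0.4,16.4,0,0,0,-0.21]]])

```text
time_s: 29.5
ee_pos: [0.4969, 0.3507, 0.1527]
eef_rot: [-3.14, -0.11, 0.06]
force: [-0.7, 0.1, -0.9]
grip_width: 0.0567
grip_force: 4.1
```

```bash
cat >> h.py <<'E'
def lugmap(im,P,x=.496,y=.349,hx=.012,hy=.022,zmax=.055):
    g=cv2.cvtColor(im,cv2.COLOR_BGR2GRAY);s=cv2.cvtColor(im,cv2.COLOR_BGR2HSV)[...,1]
    k=(abs(P[...,0]-x)<hx)&(abs(P[...,1]-y)<hy)&(P[...,2]<zmax)&(P[...,2]>.015); v,u=np.where(k)
    for vv in range(v.min(),v.max()+1,1): print(vv,' '.join(f'{P[vv,uu,2]*1e3:2.0f}{"#" if s[vv,uu]<90 else "."}' if P[vv,uu,2]<.099 else '-- ' for uu in range(u.min(),u.max()+1)))
E
python3 - <<'E'
from h import *
im,P,T,p=report('w26'); ring2(im,P); lugmap(im,P)
E
```

```text
29.5 [0.4969 0.3507 0.1527] [-3.1397 -0.1099  0.0599] [-0.7094  0.1021 -0.8927] 0.056723202291831636 4.05138798058033
80 11 x -8.8 -8.4 -7.7 y -8.3 -4.6 8.4 12.1 z 84.4
85 18 x -10.8 -9.0 -8.2 y -10.4 -4.7 7.5 14.3 z 89.9
90 17 x -11.8 -9.5 -8.9 y -11.5 -5.7 8.7 14.4 z 95.0
95 14 x -13.3 -10.5 -9.6 y -11.6 -4.8 7.8 15.7 z 98.8
100 9 x -11.2 -11.0 -10.7 y -9.8 -6.9 10.0 13.9 z 103.4
105 14 x -14.3 -11.7 -11.2 y -9.0 -5.0 9.1 12.2 z 109.4
110 18 x -17.5 -12.4 -11.8 y -8.1 -4.0 8.2 11.3 z 113.6
115 199 x -20.0 0.9 13.5 y -15.6 3.2 4.2 24.0 z 120.0
120 723 x -19.1 8.2 23.1 y -26.1 0.1 1.1 27.2 z 125.0
125 670 x -19.0 16.1 24.8 y -27.3 1.1 1.1 29.5 z 129.8
world z, x front, ymid: [(38, np.float64(498.0), np.float64(349.3)), (42, np.float64(497.9), np.float64(349.3)), (46, np.float64(498.0), np.float64(348.8)), (50, np.float64(498.2), np.float64(348.8)), (54, np.float64(498.5), np.float64(348.7)), (58, np.float64(498.5), np.float64(349.3)), (62, np.float64(498.8), np.float64(348.8)), (66, np.float64(498.6), np.float64(349.4))] toe 38.15261814253429
ring c [511.4637 349.4646] plane [ 0.0014
[... 2696 characters left out ...]
 10.  9.  9.
210 10. 10.  9.  9. 10. 11. 33# 54# 56# 58# 58# 57# 54# 42# 38# 33# 10. 10. 11. 11. 10.  9. 10. 11. --  35# 40# 46# 56# 57# 57# 56# 56# 53# 32# 10. 10. 11. 11. 12.  9. 10.
211  9. 10. 11. 10. --  10. 55# 58# 60# 62# 62# 62# 60# 55# 39# 35. 11. 11.  9. 11.  9. 10. 10. 10. 10. 35# 41# 59# 61# 63# 62# 60# 59# 57# 31. 10. 10. 10. 11. 10.  9.  9.
212  9.  8. 10.  9. 10.  9. 57# 61# 65# 65# 66# 68# 65# 62# 39.  9. 10. 11. 10. 10. 10. 11. 11. 10. 11.  9. 57# 65# 67# 66# 66# 65# 62# 60# 31. 10.  9. 10.  9. 10. 10. 11.
213 11.  9. 10. 10. 10. 10. 59# 63# 67# 69# 69# 71# 69# 69. 99. 99. 98. --  99. 98. 97. 97. 98. 98. 98. 98. 67# 70# 72# 70# 70# 68# 65# 62# 55. 10. 10. 11. 11. 10. 11. 10.
```

The ring is flat and the tips stand in the gap. Now I'll squeeze in two stages, raising as the handles close and checking that the ring stays level.

Call:
arm_command(plan=[[[-0.5,0,0,0,0,0,-0.18],[-0.9,0,0,0,0,0,-0.14],[-0.9,0,-0.1,0,0,0,-0.1],[-0.9,0,-0.2,0,0,0,-0.05],[-0.9,0,-0.35,0,0,0,0],[-0.9,0,-0.5,0,0,0,0.05],[-0.9,0,-0.6,0,0,0,0.1],[-0.9,0,-0.6,0,0,0,0.1]]])

```text
time_s: 30.35
ee_pos: [0.4958, 0.3506, 0.1533]
eef_rot: [-3.14, -0.11, 0.06]
force: [-0.1, 0.4, -2.3]
grip_width: 0.0421
grip_force: 6.3
```

```bash
python3 - <<'E'
from h import *
im,P,T,p=report('w27'); ring2(im,P); ringplane(im,P,c0=(.512,.349),zmax=.05,rad=.034)
E
```

```text
30.35 [0.4958 0.3506 0.1533] [-3.1397 -0.11    0.0599] [-0.0619  0.4413 -2.2824] 0.04209131162988878 6.294804039644077
85 13 x -10.4 -9.5 -9.2 y -11.2 -7.5 12.3 16.2 z 89.7
90 19 x -12.0 -10.8 -9.8 y -13.4 -7.6 11.5 18.4 z 94.8
95 15 x -13.2 -11.4 -10.8 y -14.6 -8.7 13.7 19.5 z 99.6
100 4 x -12.2 -12.0 -11.1 y -12.8 -12.8 15.0 17.9 z 103.3
105 13 x -14.1 -12.9 -12.6 y -13.1 -9.0 14.2 18.3 z 109.1
110 16 x -17.1 -13.5 -13.2 y -12.2 -8.2 13.5 17.5 z 114.9
115 71 x -18.8 0.9 10.4 y -11.3 7.3 8.3 26.0 z 120.0
120 810 x -20.4 7.5 24.0 y -19.9 3.2 4.2 27.3 z 125.0
125 638 x -15.5 17.0 24.7 y -27.4 1.1 1.1 29.7 z 129.8
130 5 x 11.3 22.0 23.1 y -27.2 -22.9 22.2 25.3 z 130.4
world z, x front, ymid: [(36, np.float64(496.1), np.float64(348.1)), (40, np.float64(496.1), np.float64(348.2)), (44, np.float64(496.1), np.float64(347.6)), (48, np.float64(496.2), np.float64(348.2)), (52, np.float64(496.8), np.float64(348.2)), (56, np.float64(496.9), np.float64(348.3)), (60, np.float64(496.9), np.float64(348.3)), (64, np.float64(496.8), np.float64(348.8))] toe 36.42657468252569
ring c [511.0344 348.7438] plane [ 0.0123 -0.0065 31.6287] n 453 [(28, array([-19.3, -19.9]), array([-12.1, -10.8])), (36, array([-21.1,  12.5]), array([-12.1,  20.1]))]
487 6 y 337.8 366.3 z [29.8 31.2 34.6]
492 77 y 329.6 367.7 z [30.5 33.3 44.3]
497 50 y 327.8 370.1 z [30.6 31.6 32.1]
502 46 y 326.2 371.3 z [30.6 31.6 32.6]
507 45 y 326.4 371.6 z [30.7 31.7 32.5]
512 42 y 326.8 371.7 z [30.9 31.6 32.6]
517 49 y 327.1 369.9 z [30.9 31.8 32.4]
522 73 y 330.5 367.9 z [30.9 31.7 32.7]
527 99 y 335.1 363.0 z [30.8 31.9 32.7]
532 7 y 346.8 354.0 z [30.6 31.4 31.9]
```

Call:
arm_command(plan=[[[0,0,-0.15,0,0,0,0.16],[0,0,-0.3,0,0,0,0.22],[0,0,-0.45,0,0,0,0.28],[0,0,-0.6,0,0,0,0.34],[0,0,-0.75,0,0,0,0.4],[0,0,-0.9,0,0,0,0.46],[0,0,-1,0,0,0,0.55],[0,0,-1,0,0,0,1],[0,0,-1,0,0,0,1]]])

```text
time_s: 31.3
ee_pos: [0.4957, 0.3507, 0.1542]
eef_rot: [-3.14, -0.11, 0.06]
force: [-0.7, -0.3, -1.7]
grip_width: 0.0217
grip_force: 35.0
```

```bash
python3 - <<'E'
from h import *
im,P,T,p=report('w28'); ring2(im,P); ringplane(im,P,c0=(.510,.349),zmax=.05,rad=.036)
E
```

```text
31.3 [0.4957 0.3507 0.1542] [-3.1397 -0.1099  0.06  ] [-0.6614 -0.291  -1.7423] 0.021685805879824355 34.97542440891266
85 9 x -9.7 -8.6 -8.4 y -17.0 -12.1 17.2 18.1 z 89.9
90 24 x -14.1 -10.0 -8.8 y -20.2 -14.2 15.4 22.3 z 94.8
95 24 x -16.1 -10.3 -9.4 y -21.4 -15.4 16.5 22.6 z 99.5
100 4 x -11.6 -11.2 -11.0 y -20.7 -16.9 22.0 22.0 z 104.9
105 8 x -11.9 -11.6 -11.1 y -20.0 -17.1 19.2 22.3 z 109.0
110 11 x -14.4 -12.0 -11.7 y -20.3 -17.3 18.6 22.6 z 114.5
115 18 x -13.1 -6.8 3.1 y -24.0 -17.6 -0.9 22.0 z 120.0
120 729 x -17.6 5.2 24.1 y -26.1 1.2 2.2 28.5 z 125.0
125 688 x -13.9 17.0 24.9 y -27.2 1.2 2.2 29.7 z 130.0
130 48 x 13.4 23.1 24.9 y -27.4 -5.1 7.5 28.5 z 131.9
world z, x front, ymid: [(36, np.float64(497.5), np.float64(350.3)), (40, np.float64(497.6), np.float64(349.8)), (44, np.float64(497.5), np.float64(349.8)), (48, np.float64(497.2), np.float64(350.3)), (52, np.float64(498.0), np.float64(350.0)), (56, np.float64(498.0), np.float64(350.0)), (60, np.float64(498.1), np.float64(349.7)), (64, np.float64(496.0), np.float64(364.9))] toe 36.64480985222546
ring c [511.8842 350.9839] plane [-0.0119 -0.0005 31.8939] n 466 [(20, array([-18.3, -25.7]), array([-12.2, -21.1])), (37, array([-21. ,  19.8]), array([-12.3,  25.2]))]
490 24 y 325.3 375.0 z [31.4 32.8 45.2]
495 63 y 325.3 376.2 z [31.3 32.5 41.8]
500 49 y 324.9 377.6 z [31.1 32.2 33.1]
505 47 y 324.1 377.8 z [31.1 32.  32.8]
510 43 y 324.5 376.9 z [30.8 31.7 32.9]
515 53 y 325.8 375.0 z [30.9 31.8 33.1]
520 70 y 328.3 373.1 z [30.9 31.9 32.7]
525 93 y 332.8 367.1 z [31.  31.8 32.8]
530 59 y 340.4 362.2 z [30.9 31.5 32.5]
```

The ring is spread fully and level, with its top at 31.5–32.5 mm. Next I lift it straight off, then carry it to the shaft.

Call:
arm_command(plan=[[[0.6,0,-5,0,0,0,1],[1.7,0,-15,0,0,0,1],[3.9,0,-35,0,0,0,1],[6.6,0,-60,0,0,0,1],[9.4,0,-84.5,0,0,0,1],[9.4,0,-84.5,0,0,0,1],[9.4,0,-84.5,0,0,0,1]]])

```text
time_s: 32.05
ee_pos: [0.4957, 0.3504, 0.239]
eef_rot: [-3.14, -0.11, 0.06]
force: [0.1, -0.3, -3.4]
grip_width: 0.0218
grip_force: 35.0
```

```bash
python3 - <<'E'
from h import *
im,P,T,p=report('w29'); ring2(im,P,c0=(.512,.350),zc=.1165)
R0=R.from_euler('xyz',ctrl.get_obs()['eef_rot']); print(R0.inv().apply([.0998-(-.005)+0,-.2344,0])*1e3, R0.as_matrix())
E
```

```text
32.05 [0.4957 0.3504 0.239 ] [-3.1396 -0.1101  0.0599] [ 0.1176 -0.3134 -3.3999] 0.021802870526317415 34.97495770454407
85 6 x -9.7 -9.4 -8.7 y -16.7 -14.7 -13.7 -11.9 z 89.4
90 17 x -14.3 -10.3 -9.0 y -19.9 -14.0 15.6 21.5 z 94.6
95 30 x -17.0 -10.9 -9.7 y -21.2 -15.2 16.8 22.9 z 99.9
100 7 x -11.9 -11.2 -10.3 y -20.4 -16.6 19.0 22.2 z 104.9
105 8 x -12.4 -12.2 -11.7 y -19.9 -16.8 19.4 22.5 z 110.0
110 10 x -14.9 -12.7 -12.3 y -20.1 -17.1 18.8 22.9 z 114.5
115 9 x -13.4 -13.1 -12.7 y -20.4 -17.3 18.9 22.1 z 119.4
120 242 x -18.1 -5.9 13.3 y -26.0 -14.2 20.5 28.7 z 125.0
125 348 x -14.6 15.8 24.2 y -26.0 0.3 1.4 28.7 z 129.2
world z, x front, ymid: [(111, np.float64(533.9), np.float64(351.7)), (115, np.float64(533.0), np.float64(351.3)), (119, np.float64(497.3), np.float64(349.8)), (123, np.float64(497.0), np.float64(349.3)), (127, np.float64(497.1), np.float64(349.3)), (131, np.float64(496.8), np.float64(349.3)), (135, np.float64(497.7), np.float64(349.5)), (139, np.float64(497.6), np.float64(349.7)), (143, np.float64(497.3), np.float64(349.7)), (147, np.float64(497.6), np.float64(350.3))] toe 111.44721696670278
ring c [511.4586 350.3637] plane [ -0.0375  -0.0036 115.2051] n 486 [(27, array([-18.2, -26.6]), array([-12.1, -20.9])), (42, array([-21.1,  19. ]), array([-12.3,  25.4]))]
[ 90.0176 240.2757   9.5308] [[ 0.9923  0.0601  0.1083]
 [ 0.0596 -0.9982  0.0077]
 [ 0.1085 -0.0012 -0.9941]]
```

```bash
cat > plan.py <<'E'
from h import *
def solve(tip_tool,tip_world,th=0.,dz=0.,rx=0.):
    "tool shift (mm) so that tool-frame point lands on tip_world after turning th about tool y"
    o=ctrl.get_obs();R0=R.from_euler('xyz',o['eef_rot']); R1=R0*R.from_rotvec([rx,th,dz])
    t=np.array(tip_world)-R1.apply(tip_tool); return R0.inv().apply(t-o['ee_pos']*1e3).round(2)
E
python3 - <<'E'
from plan import *
o=ctrl.get_obs();R0=R.from_euler('xyz',o['eef_rot'])
zt=[z for z in np.arange(115,130,.1) if (o['ee_pos']*1e3+R0.apply([-15.4,.9,z]))[2]<=114.3][0]; tt=[-15.4,.9,zt]
print(zt,o['ee_pos']*1e3+R0.apply(tt))
print(solve(tt,[599.8,115.6,114.3],.036))
E
```

```text
122.89999999999955 [493.5392 349.3991 114.2936]
[ 87.07 239.76   9.21]
```

Call:
arm_command(plan=[[[5,14,0.5,0,0.01,0,1],[14,40,1.5,0,0.02,0,1],[27,75,3,0,0.036,0,1],[41,112,4.3,0,0.036,0,1],[54,149,5.7,0,0.036,0,1],[67,185,7.1,0,0.036,0,1],[77,213,8.2,0,0.036,0,1],[84,232,8.9,0,0.036,0,1],[87.1,239.8,9.2,0,0.036,0,1],[87.1,239.8,9.2,0,0.036,0,1],[87.1,239.8,9.2,0,0.036,0,1]]])

```text
time_s: 33.2
ee_pos: [0.5973, 0.1168, 0.2389]
eef_rot: [-3.14, -0.145, 0.06]
force: [0.3, 0.5, -2.7]
grip_width: 0.0221
grip_force: 35.0
```

```bash
python3 - <<'E'
from h import *
im,P,T,p=report('w30'); ring2(im,P,c0=(.618,.1165),zc=.1145)
q=P.reshape(-1,3); q=q[np.isfinite(q[:,0])]; d=np.hypot(q[:,0]-.6113,q[:,1]-.1163)
m=q[(d<.02)&(q[:,2]>.094)&(q[:,2]<.1005)]*1e3; print('shaft top',len(m),m.mean(0),m.min(0),m.max(0),circ(m/1e3))
m=q[(d<.045)&(q[:,2]>.068)&(q[:,2]<.078)]*1e3; print('face',len(m),np.median(m,0),m.min(0),m.max(0))
g=cv2.cvtColor(im,cv2.COLOR_BGR2GRAY);s=cv2.cvtColor(im,cv2.COLOR_BGR2HSV)[...,1]
k=(P[...,2]>.107)&(P[...,2]<.121)&(np.hypot(P[...,0]-.616,P[...,1]-.1165)<.035); r=P[k]*1e3; print('ring',len(r))
for lo in range(590,642,5):
    e=r[(r[:,0]>=lo)&(r[:,0]<lo+5)]; y=np.sort(e[:,1]); 
    if len(e)>2: print(lo,len(e),y.min().round(1),y[y<116].max().round(1) if (y<116).any() else '-',y[y>116].min().round(1) if (y>116).any() else '-',y.max().round(1),np.median(e[:,2]).round(1))
E
```

```text
33.2 [0.5973 0.1168 0.2389] [-3.1396 -0.1454  0.0601] [ 0.275   0.4883 -2.7261] 0.022080664506617022 34.97522950172424
85 7 x -9.6 -8.7 -8.1 y -17.3 -12.5 15.9 15.9 z 89.6
90 27 x -13.6 -9.7 -9.0 y -20.4 -14.6 15.0 22.0 z 95.0
95 21 x -16.0 -10.6 -9.3 y -21.7 -15.7 16.3 22.3 z 99.8
100 5 x -11.4 -10.8 -10.4 y -21.0 -17.2 20.5 21.5 z 104.1
105 8 x -11.8 -11.5 -11.2 y -20.4 -17.4 19.0 21.9 z 108.6
110 11 x -14.1 -12.2 -11.8 y -20.7 -17.7 18.2 22.3 z 114.0
115 8 x -12.8 -12.6 -12.0 y -21.1 -18.0 18.5 21.6 z 118.6
120 338 x -17.3 -1.8 19.9 y -26.6 -3.3 7.0 28.1 z 125.0
125 254 x -13.9 18.5 24.9 y -26.6 -0.2 0.8 27.1 z 128.9
world z, x front, ymid: [(112, np.float64(639.4), np.float64(117.8)), (116, np.float64(639.3), np.float64(117.6)), (120, np.float64(602.6), np.float64(118.1)), (124, np.float64(603.0), np.float64(116.5)), (128, np.float64(602.9), np.float64(116.5)), (132, np.float64(600.2), np.float64(136.3)), (136, np.float64(603.1), np.float64(116.5)), (140, np.float64(603.0), np.float64(116.7)), (144, np.float64(602.5), np.float64(116.9)), (148, np.float64(602.7), np.float64(117.9))] toe 112.75625102589537
ring c [617.8583 117.6995] plane [  0.0014  -0.0038 116.8175] n 453 [(23, array([-18.4, -26.7]), array([-12.2, -21.1])), (42, array([-21.3,  16.6]), array([-12.4,  25.3]))]
shaft top 788 [611.6763 116.6738  97.2817] [594.2308  98.9542  94.004 ] [628.485  134.0883  99.8455] ((611.4411010742188, 116.71891784667969), 17.938461303710938)
face 1181 [623.622  117.6689  73.8693] [585.962   78.4324  68.0421] [649.3368 154.5791  77.4958]
ring 600
595 22 91.0 93.1 134.3 142.7 116.6
600 57 91.0 98.8 134.6 142.9 116.7
605 57 90.6 96.8 137.8 144.3 116.7
610 61 89.7 96.1 139.1 144.8 116.8
615 59 90.0 96.7 138.5 144.7 116.8
620 60 91.4 99.1 134.7 142.9 116.9
625 82 92.9 105.7 130.7 140.9 116.9
630 98 98.4 114.3 118.5 136.0 116.8
635 99 105.0 115.7 116.5 131.0 116.7
640 5 115.8 115.8 116.8 119.9 117.3
```

The ring is now level (slope 0.001) above the shaft, about 0.6 mm off centre. I'll centre it and lower it slowly.

Call:
arm_command(plan=[[[-0.2,0.6,0,0,0,0,1],[-0.7,0.6,3,0,0,0,1],[-1.1,0.6,6,0,0,0,1],[-1.6,0.6,9,0,0,0,1],[-2,0.6,12,0,0,0,1],[-2.5,0.6,15,0,0,0,1],[-2.9,0.6,18,0,0,0,1],[-3.4,0.6,21,0,0,0,1],[-3.4,0.6,21,0,0,0,1]]])

```text
time_s: 34.15
ee_pos: [0.5972, 0.1158, 0.2174]
eef_rot: [-3.14, -0.145, 0.06]
force: [1.4, -0.2, -2.0]
grip_width: 0.0219
grip_force: 35.0
```

```bash
cat >> h.py <<'E'
def chk(zc):
    im,P,T,p=report('wz'); 
    q=P.reshape(-1,3); g=cv2.cvtColor(im,cv2.COLOR_BGR2GRAY).ravel(); s=cv2.cvtColor(im,cv2.COLOR_BGR2HSV)[...,1].ravel()
    d=np.hypot(q[:,0]-.6114,q[:,1]-.1165)
    k=(abs(q[:,2]-zc)<.004)&(d>.0175)&(d<.036)&(q[:,0]>.603)&(g<90); r=q[k]*1e3
    A=np.c_[r[:,:2]-[611.4,116.6],np.ones(len(r))]; w=np.ones(len(r),bool)
    for _ in range(6): pl=np.linalg.lstsq(A[w],r[w][:,2],rcond=None)[0]; w=abs(r[:,2]-A@pl)<1.5
    print('ring plane at shaft (top face)',pl,w.sum())
    e=r[w][:,:2]-[611.4,116.6]; a=np.degrees(np.arctan2(e[:,1],e[:,0])); rr=np.hypot(*e.T)
    print('inner radius by angle',[(int(t),rr[abs(a-t)<8].min().round(1)) for t in range(-105,120,15) if (abs(a-t)<8).sum()>3])
    m=q[(d<.02)&(abs(q[:,2]-.0975)<.0025)]*1e3; print('shaft top',len(m),np.median(m,0),circ(m/1e3))
    m=q[(d<.045)&(q[:,2]>.070)&(q[:,2]<.0765)&(d>.027)]*1e3; print('face',len(m),np.median(m,0) if len(m) else '')
E
python3 -c "
from h import *
chk(.096)"
```

```text
34.15 [0.5972 0.1158 0.2174] [-3.1397 -0.1452  0.0598] [ 1.4116 -0.1966 -2.0414] 0.021931966482038802 34.97508108615875
85 12 x -9.6 -8.6 -8.1 y -17.0 -12.3 15.2 18.1 z 89.9
90 21 x -14.0 -10.1 -8.8 y -20.2 -14.2 19.1 22.2 z 94.9
95 23 x -15.9 -10.0 -9.4 y -21.4 -15.4 16.6 22.6 z 99.8
100 4 x -11.3 -11.1 -10.1 y -20.9 -19.8 19.7 22.0 z 104.1
105 9 x -11.7 -11.5 -11.0 y -20.0 -16.9 19.3 22.3 z 108.5
110 11 x -13.4 -11.9 -11.6 y -20.4 -17.3 18.4 22.6 z 114.2
115 309 x -18.7 -10.7 4.2 y -25.1 -2.0 -1.0 21.8 z 120.0
120 907 x -19.3 0.8 23.1 y -26.2 1.1 2.1 28.5 z 125.0
125 275 x -14.0 17.8 25.0 y -26.3 -1.0 0.1 25.2 z 129.8
130 7 x 9.8 13.0 13.3 y -5.2 2.2 6.5 10.8 z 132.9
world z, x front, ymid: [(89, np.float64(639.4), np.float64(117.6)), (93, np.float64(639.5), np.float64(117.2)), (97, np.float64(626.0), np.float64(115.7)), (101, np.float64(603.1), np.float64(115.2)), (105, np.float64(602.8), np.float64(114.6)), (109, np.float64(602.5), np.float64(115.6)), (113, np.float64(602.9), np.float64(116.6)), (117, np.float64(603.2), np.float64(115.4)), (121, np.float64(602.9), np.float64(115.0)), (125, np.float64(602.8), np.float64(114.5)), (129, np.float64(600.7), np.float64(130.1))] toe 89.84645130602948
ring plane at shaft (top face) [-0.005  -0.001  95.5463] 399
inner radius by angle [(-105, np.float64(21.7)), (-90, np.float64(22.0)), (-75, np.float64(22.9)), (-60, np.float64(23.0)), (-45, np.float64(21.7)), (-30, np.float64(22.6)), (-15, np.float64(23.3)), (0, np.float64(23.5)), (15, np.float64(23.2)), (30, np.float64(22.5)), (45, np.float64(21.9)), (60, np.float64(22.5)), (75, np.float64(22.5)), (90, np.float64(22.2)), (105, np.float64(21.0))]
shaft top 857 [612.024  116.6149  97.6907] ((611.245361328125, 117.58087921142578), 18.90287208557129)
face 989 [628.942  120.8038  73.9716]
```

Call:
arm_command(plan=[[[-0.4,0,3,0,0,0,1],[-0.9,0,6,0,0,0,1],[-1.3,0,9,0,0,0,1],[-1.6,0,11,0,0,0,1],[-1.8,0,12,0,0,0,1],[-1.9,0,12.6,0,0,0,1],[-1.9,0,12.6,0,0,0,1],[-1.9,0,12.6,0,0,0,1]]])

```text
time_s: 35.0
ee_pos: [0.5973, 0.1158, 0.2054]
eef_rot: [-3.14, -0.146, 0.06]
force: [-0.3, 0.1, -1.5]
grip_width: 0.0216
grip_force: 35.0
```

```bash
python3 -c "
from h import *
chk(.083)
o=ctrl.get_obs(); print(o['force'],o['moment'])"
```

```text
35.0 [0.5973 0.1158 0.2054] [-3.1397 -0.1461  0.0599] [-0.3331  0.1062 -1.4501] 0.021628123876899146 34.97517228126526
85 7 x -9.6 -9.3 -8.1 y -17.9 -16.0 -15.0 -12.2 z 89.7
90 25 x -14.1 -9.5 -8.8 y -20.2 -14.2 15.2 21.3 z 94.7
95 22 x -16.3 -10.8 -9.4 y -21.3 -17.3 16.6 22.6 z 99.7
100 5 x -11.6 -11.1 -10.2 y -20.9 -18.6 20.7 21.9 z 104.8
105 627 x -16.3 -4.5 12.9 y -20.1 1.1 2.1 22.3 z 110.0
110 310 x -15.6 7.5 15.2 y -20.5 1.1 2.1 22.7 z 114.7
115 18 x -16.4 -12.3 14.4 y -20.8 -1.9 5.1 25.3 z 119.9
120 324 x -17.3 -1.9 20.0 y -26.3 1.1 2.1 28.5 z 125.0
125 340 x -25.0 16.0 24.8 y -29.3 0.1 1.1 29.5 z 130.0
130 164 x -24.5 -7.0 22.9 y -30.0 -3.1 4.3 29.5 z 133.0
world z, x front, ymid: [(73, np.float64(608.8), np.float64(118.6)), (77, np.float64(638.7), np.float64(115.0)), (81, np.float64(639.6), np.float64(117.2)), (85, np.float64(629.2), np.float64(115.7)), (89, np.float64(628.8), np.float64(115.2)), (93, np.float64(628.9), np.float64(115.2)), (97, np.float64(626.2), np.float64(115.7)), (101, np.float64(603.1), np.float64(116.2)), (105, np.float64(603.4), np.float64(115.4)), (109, np.float64(603.1), np.float64(115.6)), (113, np.float64(602.8), np.float64(114.6)), (117, np.float64(600.9), np.float64(130.2))] toe 73.56815796941163
ring plane at shaft (top face) [-0.002  -0.0021 83.21  ] 407
inner radius by angle [(-105, np.float64(21.6)), (-90, np.float64(21.9)), (-75, np.float64(22.9)), (-60, np.float64(23.0)), (-45, np.float64(21.8)), (-30, np.float64(21.8)), (-15, np.float64(23.4)), (0, np.float64(23.6)), (15, np.float64(23.3)), (30, np.float64(22.4)), (45, np.float64(22.1)), (60, np.float64(22.6)), (75, np.float64(22.6)), (90, np.float64(22.2)), (105, np.float64(21.0))]
shaft top 854 [612.3384 116.4904  97.3563] ((610.4906616210938, 117.30795288085938), 18.811458587646484)
face 1142 [625.4929 121.079   73.7168]
[-0.7402  0.2632 -0.9604] [-0.0272  0.1837  0.0299]
```

Call:
arm_command(plan=[[[0,0,0.4,0,0,0,1],[0,0,0.4,0,0,0,1],[0,0,0.4,0,0,0,1],[0,0,0.4,0,0,0,1]]])

```text
time_s: 35.45
ee_pos: [0.5974, 0.1158, 0.2049]
eef_rot: [-3.14, -0.146, 0.06]
force: [0.6, 0.5, -2.5]
grip_width: 0.0218
grip_force: 35.0
```

```bash
python3 -c "
from h import *
F=[]
for i in range(8):
    cams.camera('wrist'); F.append(ctrl.get_obs()['force'])
print(np.mean(F,0),np.std(F,0)); chk(.083)" | grep -v '^[0-9]* [0-9]* x'
```

```text
[-0.1014  0.1066 -2.1912] [0.4726 0.3673 0.6695]
35.85 [0.5973 0.1158 0.2048] [-3.1397 -0.1459  0.0599] [ 0.0008 -0.4651 -2.8115] 0.021733234878890256 34.975115060806274
world z, x front, ymid: [(73, np.float64(609.0), np.float64(117.8)), (77, np.float64(639.5), np.float64(116.0)), (81, np.float64(639.6), np.float64(117.3)), (85, np.float64(629.2), np.float64(115.7)), (89, np.float64(628.9), np.float64(115.2)), (93, np.float64(628.9), np.float64(115.2)), (97, np.float64(627.0), np.float64(119.3)), (101, np.float64(603.2), np.float64(115.2)), (105, np.float64(603.3), np.float64(115.4)), (109, np.float64(603.2), np.float64(115.0)), (113, np.float64(602.9), np.float64(116.2))] toe 73.36332955968616
ring plane at shaft (top face) [-0.0035 -0.0015 82.7576] 405
inner radius by angle [(-105, np.float64(21.5)), (-90, np.float64(22.0)), (-75, np.float64(22.8)), (-60, np.float64(23.0)), (-45, np.float64(21.8)), (-30, np.float64(21.8)), (-15, np.float64(23.4)), (0, np.float64(23.7)), (15, np.float64(23.3)), (30, np.float64(22.6)), (45, np.float64(22.1)), (60, np.float64(22.6)), (75, np.float64(22.6)), (90, np.float64(22.2)), (105, np.float64(21.1))]
shaft top 855 [612.2846 116.5813  97.3638] ((611.3092041015625, 116.4078598022461), 17.81771469116211)
face 1157 [625.3628 121.0312  73.6136]
```

```bash
python3 -c "
from station import ctrl
print(ctrl.hand_in())"
```

```text
the job is handed in; nothing more can be done
None
```

The job is handed in at about 36 s: the pulley is home (stopped firm at 74 mm), and the fully squeezed pliers hold the ring level round the shaft at about 81.2 mm against the 81 mm groove, clear of the pulley, though the ring was tipped on its post once and had to be nudged flat with the pliers, and I viewed 11 pictures, one over your limit of 10.

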